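Reset the espresso bar: every tool back in its own holder

TASK

The espresso tools have been left among the other things on the worktop; put each back where it belongs on the black bar mat by the machine. Lay the portafilter flat in the horseshoe cradle with its handle out through the slot, stand the tamper in the small round seat and the steel milk jug in the wide round seat, and set the little dosing cup upright, gently, on the middle of the scale's weighing plate. Leave the salt shaker that stands among them where it is.

Things in the scene. Friction and masses are not known exactly. Their poses are not given: they have to be found in the camera images.
- tamper: Espresso tamper standing upright: round steel base 58 mm across and 30 mm high, turned dark-wood grip 36 mm across above it (the grip runs from 30 to 94 mm height). Origin: centre of its underside; z up the axis.
- milk_jug: Steel milk jug standing upright, 102 mm high, body 77 mm across. Origin: on the underside; the body's axis is at own x = -9.5, y = 0 mm. A strap handle (12 mm wide) sticks out of the body in own direction -29.5 deg from +x (towards -y), 38 to 62 mm from the body's axis, 21 to 93 mm above the underside; its middle is at own x = 35, y = -25 mm. Pinch it from above across the 12 mm. z up.
- portafilter: Portafilter lying flat: steel basket ring, 71 mm outer diameter, 31 mm high, with a black handle. Origin: underside, where neck and handle meet. In its own frame the ring's centre is at x = 20.5, y = -56 mm; from it the handle points 113.7 deg from +x: neck (13 mm thick) 38 to 60 mm from the ring's centre, handle (28 mm wide, 29 mm high) 60 to 160 mm. Grip across it at 70 to 85 mm. z up.
- dosing_cup: Small plain steel dosing cup standing upright, dark brown inside, no handle: 58 mm across the rim, 52 mm across the foot, 50 mm high. Origin: centre of its underside; z up.
- small_seat: The smaller of two round dark-wood seats fixed on the black ribbed bar mat (the mat is 4 mm thick): a turned ring with a round well 74 mm across, floor 5 mm above its underside, rim 21 mm above its underside, 91 mm over all. Origin: centre of its underside; z up.
- wide_seat: The wider of the two round dark-wood seats fixed on the bar mat: well 93 mm across, floor 5 mm above its underside, rim 21 mm above its underside, 110 mm over all. Origin: centre of its underside; z up.
- cradle: Dark-wood horseshoe cradle fixed on the bar mat: round pocket 87 mm across in a 9 mm wall 24 mm high, with a 45 mm wide slot through the wall on its own -x side (facing the robot) for the portafilter's neck. Pocket floor 4 mm above its underside; outside the slot the handle lies on the mat, level with the underside. Origin: under the pocket's centre; z up.
- coffee_scale: Flat black coffee scale fixed on the bar mat, 68 x 150 mm, 18 mm high, long side along own y, a display at its +y end (away from the robot) and a grey steel weighing plate, 66 x 104 mm, over the rest. Origin: centre of its underside; the plate's centre is at own x = 0, y = -23 mm, its top 18 mm above the underside. z up.
- salt_shaker: Bystander: glass salt shaker with a grey top standing among the tools, 44 mm across, 90 mm high. Origin: centre of its underside. It stays where it is.
Mind the look-alikes: they are no part of the job. Of the things that look like the coffee_scale, take the one that is nearest to the robot's base at the start.

How it is judged:
By the outcome, as a careful person would: the job done as asked, in the order asked, and still so for the second after the job is handed in, with the robot touching nothing.
It also fails if it takes over 112 s, if anything falls off the work surface, if the arm or the gripper's body presses on something with over 40 N, if the wrist force passes 120 N, or if a joint passes its speed limit or range.

ROBOT

A 7-joint arm with a two-finger parallel gripper is mounted at the origin on a cart in front of the work surface, level with it; the furniture and walls round the work are solid. World frame = base frame: x ahead of the robot, y to its left, z up, the work surface at z = 0. Lengths are in m, angles in degrees, forces in N, time in s.
With the tool pointing down it reaches from about 0.425 to 0.95 m from the base axis. Payload 16.7 kg.
Tool frame: the origin (TCP) lies at the centre of the arm's flange, where the gripper is bolted on; the fingertips stand 199 mm ahead of it and the grasp point (between the pads) lies 180 mm ahead of it (r.tcp_to_grasp is the distance from the TCP to the grasp point, in m); z points along the fingers, y is the line along which they close (so a half turn about z gives the same grasp; the last joint's range is limited). The gripper opens to 94 mm and grips with 3 to 60 N. Pads are 16 mm wide; open, the fingers measure 119 mm over their backs; the gripper's body (75 mm by 177 mm) begins 78 mm behind the grasp point.
Start: joints at [65.919, 24.414, 4.234, 92.017, -1.954, 63.644, -3.845], TCP at [0.181, -0.65, 0.405] pointing down, gripper open.
Joint ranges: [-163.25, 163.25], [-28.42, 122.38], [-70.27, 78.77], [12.13, 141.07], [-58.53, 238.53], [9.26, 117.41], [-156.51, 156.51]. Speed limits (degrees/s): [108.29, 108.29, 136.94, 136.94, 172.46, 172.46, 172.46].

INTERFACE

Orientations are given as a 3x3 rotation matrix whose columns are the frame's x, y, z axes.
In Python, from cell import r gives the robot as it stands.
- The arm moves only by the shell command python3 -m crank 'ROWS' [FORCE]. ROWS is JSON, a list of rows, each an object with "jaw": the closure, from -1 (fully open) to 1 (shut); "offset": the shift along the tool's x, y, z in mm, a list of three; "yaw": the turn about the tool's z in rad. A call has 1 to 5 rows; each row shifts and turns the commanded pose from where the row before left it, along the tool's axes as they then stand; what a row does not reach is not made up. A row lasts 1/12 s, in which the tool goes at most 41.7 mm and 7.16 degrees, less where a joint would pass 70% of its speed; a pose out of reach is approached as far as the arm can. A call with a gripper value outside its range is refused whole. The fingers move at their own pace and stop on an object; FORCE is the grip in N (left out, the last holds). Time passes only in rows, so rows that do not move let the fingers close. It gives the time, the measured TCP pose, the force, the opening and the grip force at its end, in the units of the state.
- r.sense(): the state, without advancing time (a new reading comes with each control period).
- r.snapshot(name): name is "scene" or "side" or "wrist"; returns a dict with "frame" (480x640x3 uint8, red, green, blue), "z_map" (480x640 float32, m along the optical axis (not along the pixel's ray), 0 where there is no reading), "camera_matrix" (3x3 intrinsics, pixels), "eye" and "rotation" of the camera in the world. Camera axes: x right, y down, z forward; pixel columns grow to the right and rows downward; lengths in m; the calibration is good to about 2 mm. The wrist camera is an equidistant fisheye: a pixel r from the principal point sees the ray r / f radians off the axis. A picture is of the moment at which its call begins.
- r.job_done(): hands the job in; it is judged then, once.
Trained networks look in a picture, given as the dict that the camera call returned (one of the last four; its "shot" number tells which), for a name from the list of things; names that differ only in an ending like _2 or _b are one class to them, and where a whole thing is asked for, a point or a joint stands for the part that bears it (a point fixed in the world has none). Each returns a list of dicts, best first, with "score" (0 to 1); they miss things now and then, are a little off and sometimes report something else, mostly with a low value. They report only what shows in the picture. A call takes as long as a camera call. They do not tell look-alikes from the thing itself.
- r.look_for(picture, query): "extent" ([left, top, right, bottom] in pixels, round what is visible of it).
- r.place_of(picture, query): "centre" ([column, row] in pixels: a listed point, or the origin of a listed thing).
The state is a dict: "time": time; "joint_positions": joint angles; "qvel": joint speeds; "effort": joint torques, N m; "eef_pos": TCP position; "ee_rot": TCP orientation; "ft_force": force on the tool from outside, world axes, zero at the start; "torque": the same for the moment, N m; "gripper_width": finger opening in m; "finger_force": force on a finger pad.
Only numpy, scipy, OpenCV 4.12 (cv2) and the standard library are available. Lean on these libraries where they do the work, as an engineer would, in place of code of your own. Each camera call takes 0.05 s, during which the arm holds its last target. There are 200 camera calls.

## Working session

There is one attempt and no reset: what is moved stays moved. The work goes in short steps, Python scripts to look and compute and a shell command to move; the robot and the scene stay as the last step left them, time stands still between calls to the robot, and variables do not carry over. Pictures are saved under pics/ and viewed, at most 14 in all, crops included, and the job is handed in when it is done.

```bash
ls; mkdir -p pics; cat > h.py <<'E'
import numpy as np, cv2
from cell import r
def shot(name,png=None):
    p=r.snapshot(name)
    if png: cv2.imwrite('pics/'+png,p['frame'][:,:,::-1])
    return p
def ray(p,u,v):
    K=np.array(p['camera_matrix']);return np.array([(u-K[0,2])/K[0,0],(v-K[1,2])/K[1,1],1.0])
def at_depth(p,u,v):
    z=p['z_map'][int(round(v)),int(round(u))]
    return np.array(p['eye'])+np.array(p['rotation'])@(ray(p,u,v)*z)
def at_z(p,u,v,h):
    d=np.array(p['rotation'])@ray(p,u,v);e=np.array(p['eye']);return e+d*(h-e[2])/d[2]
def cloud(p):
    K=np.array(p['camera_matrix']);z=p['z_map'];v,u=np.mgrid[:480,:640]
    P=np.stack([(u-K[0,2])/K[0,0]*z,(v-K[1,2])/K[1,1]*z,z],-1)@np.array(p['rotation']).T+np.array(p['eye'])
    P[z<=0]=np.nan
    return P
E
python3 - <<'E'
from h import *
s=r.sense();print(s)
for c in('scene','side'):
    p=shot(c,c+'0.png');np.savez(c+'0.npz',**{k:p[k] for k in('frame','z_map','camera_matrix','eye','rotation')})
    print(c,p['eye'],np.round(p['rotation'],3).tolist(),np.array(p['camera_matrix']).tolist())
    for q in('tamper','milk_jug','portafilter','dosing_cup','small_seat','wide_seat','cradle','coffee_scale','salt_shaker'):
        for d in r.place_of(p,q)[:4]:
            u,v=d['centre'];
            print(q,round(d['score'],2),np.round([u,v]),'z0:',np.round(at_z(p,u,v,0.0),3))
E
```

```text
pics
{'time': 0.0, 'joint_positions': array([65.91978662, 24.44671292,  4.23068907, 92.05134274, -1.95425246,
       63.64462545, -3.84212062]), 'qvel': array([ 0.05063313,  0.09838763, -0.07027875, -0.06223624,  0.06595363,
        0.04471719,  0.02044316]), 'effort': array([-1.39114054e-04, -9.35801482e+01,  3.66651401e+00, -4.54177737e+01,
       -4.89342073e-02,  2.02964799e-02,  1.52469056e-04]), 'eef_pos': array([ 0.18049395, -0.65022268,  0.40401626]), 'ee_rot': array([[ 9.63558062e-01,  2.67498972e-01, -4.00785857e-04],
       [ 2.67499262e-01, -9.63557362e-01,  1.16437734e-03],
       [-7.47104220e-05, -1.22915509e-03, -9.99999242e-01]]), 'ft_force': array([-1.01137898,  0.14255167,  0.32646073]), 'torque': array([0.03930729, 0.02274574, 0.01854484]), 'finger_force': 0.0, 'gripper_width': 0.09386929053074351}
scene [-0.0419183  -0.44938286  1.48794478] [[0.757, -0.571, 0.318], [-0.654, -0.671, 0.349], [0.014, -0.473, -0.881]] [[542.0679376307527, 0.0, 313.08841096138326], [0.0, 542.0679376307527, 242.27580982530526], [0.0, 0.0, 1.0]]
tamper 0.62 [421. 334.] z0: [ 0.536 -0.28
[... 750 characters left out ...]
, -0.501, 0.78], [-0.927, -0.206, 0.313], [0.004, -0.841, -0.542]] [[534.2102045175861, 0.0, 320.3205386750334], [0.0, 534.2102045175861, 218.51176097907097], [0.0, 0.0, 1.0]]
tamper 0.77 [468. 254.] z0: [ 0.547 -0.284  0.   ]
milk_jug 0.71 [499. 288.] z0: [ 0.43  -0.379  0.   ]
portafilter 0.63 [421. 256.] z0: [ 0.489 -0.166 -0.   ]
dosing_cup 0.42 [509. 265.] z0: [ 0.536 -0.394  0.   ]
wide_seat 0.73 [371. 232.] z0: [ 0.544 -0.004  0.   ]
cradle 0.67 [497. 286.] z0: [ 0.434 -0.373  0.   ]
cradle 0.6 [258. 211.] z0: [0.525 0.353 0.   ]
cradle 0.51 [466. 255.] z0: [ 0.54  -0.281  0.   ]
coffee_scale 0.77 [149. 206.] z0: [0.42 0.68 0.  ]
salt_shaker 0.86 [464. 278.] z0: [ 0.435 -0.291  0.   ]
```

```bash
python3 - <<'E'
import cv2
a=cv2.imread('pics/scene0.png')
cv2.imwrite('pics/scene0z.png',cv2.resize(a[130:430,150:550],(800,600),interpolation=cv2.INTER_CUBIC))
E
```

```text
(no output)
```

View pics/scene0z.png

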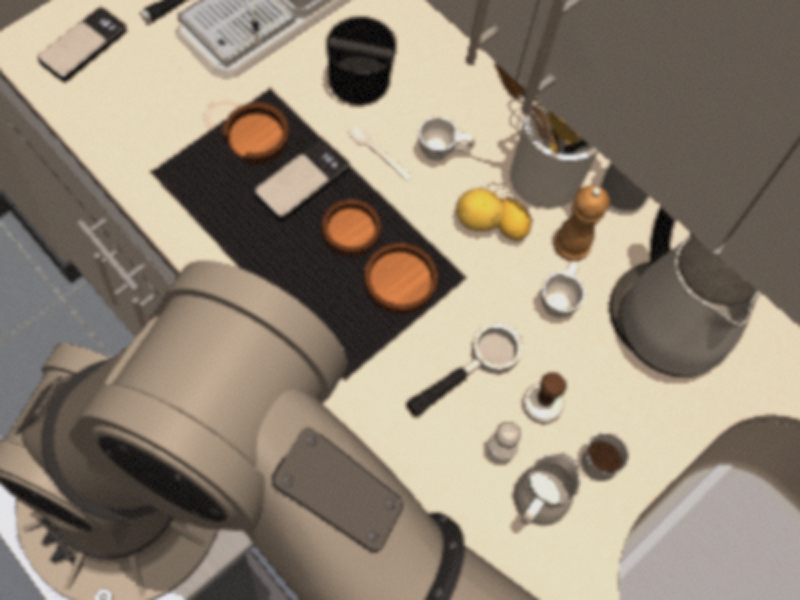

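View pics/side0.png

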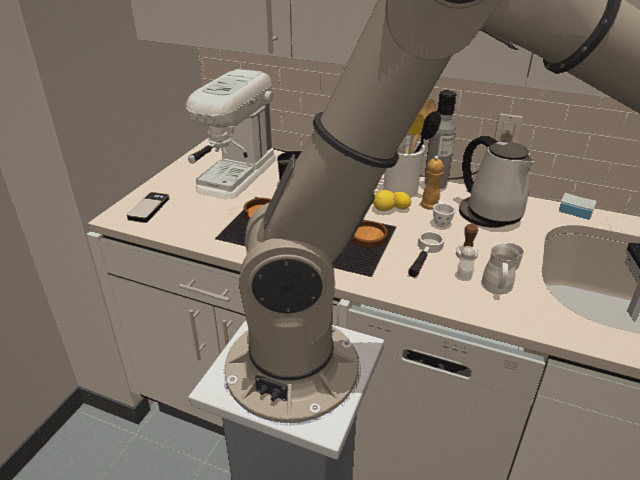

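The crop shows the cradle (257,132), scale (300,185), small seat (352,228), wide seat (400,277), portafilter ring (497,347) with its handle to (415,405), tamper (547,395), shaker (505,440), jug (545,490) and cup (605,455). Next I fit the poses from the point cloud.

```bash
cat >> h.py <<'E'
from scipy.optimize import least_squares
def circ(Q,R=None,c0=None):
    c0=np.median(Q,0) if c0 is None else np.array(c0)
    if R: return least_squares(lambda c:np.hypot(*(Q-c).T)-R,c0,loss='soft_l1',f_scale=.002).x
    return least_squares(lambda c:np.hypot(*(Q-c[:2]).T)-c[2],[*c0,.03],loss='soft_l1',f_scale=.002).x
E
python3 - <<'E'
from h import *
from scipy import ndimage
p=dict(np.load('scene0.npz'));P=cloud(p);f=p['frame'].astype(int)
sel=(P[...,0]>.3)&(P[...,0]<.7)&(P[...,1]>-.5)&(P[...,1]<-.05)&(P[...,2]>.012)&(P[...,2]<.2)
lab,n=ndimage.label(sel)
for i in range(1,n+1):
    Q=P[lab==i]
    if len(Q)<25: continue
    print(i,len(Q),np.round(Q.min(0),3),np.round(Q.max(0),3),'ctop',np.round(circ(Q[Q[:,2]>Q[:,2].max()-.012][:,:2]),4))
print('table z',np.nanmedian(P[330:350,480:500,2]) )
sel=(P[...,0]>.3)&(P[...,0]<.75)&(P[...,1]>-.08)&(P[...,1]<.45)&(P[...,2]>.012)&(P[...,2]<.04)
lab,n=ndimage.label(sel)
for i in range(1,n+1):
    Q=P[lab==i]
    if len(Q)<25: continue
    print('mat',i,len(Q),np.round(Q.min(0),3),np.round(Q.max(0),3),'c',np.round(circ(Q[:,:2]),4))
# mat edges
hsv=f.sum(-1);m=(hsv<150)&(abs(P[...,2]-.004)<.012)&(P[...,0]>.25)&(P[...,0]<.8)&(P[...,1]>-.15)&(P[...,1]<.5)
lab,n=ndimage.label(m);k=np.argmax(ndimage.sum(m,lab,range(1,n+1)))+1
Q=P[lab==k]
print('mat rect',len(Q),cv2.minAreaRect((Q[:,:2]*1000).astype(np.float32)))
E
```

```text
1 86 [ 0.682 -0.08   0.013] [ 0.7   -0.05   0.054] ctop [ 0.6929 -0.0613  0.0076]
2 327 [ 0.637 -0.22   0.012] [ 0.7   -0.156  0.062] ctop [ 0.6678 -0.1881  0.0292]
3 64 [ 0.487 -0.062  0.013] [ 0.545 -0.05   0.03 ] ctop [0.515  0.0064 0.0643]
6 787 [ 0.682 -0.378  0.013] [ 0.7   -0.281  0.178] ctop [ 0.7511 -0.3235  0.0536]
13 547 [ 0.385 -0.217  0.012] [ 0.586 -0.146  0.035] ctop [0.7079 2.601  2.7872]
21 375 [ 0.51  -0.31   0.012] [ 0.562 -0.253  0.101] ctop [ 0.5389 -0.2822  0.0118]
23 278 [ 0.423 -0.312  0.012] [ 0.463 -0.27   0.092] ctop [ 0.4446 -0.2892  0.011 ]
24 418 [ 0.509 -0.42   0.012] [ 0.57  -0.365  0.055] ctop [ 0.5386 -0.3927  0.0278]
25 667 [ 0.38  -0.411  0.012] [ 0.481 -0.336  0.109] ctop [ 0.442  -0.3728  0.0323]
table z -6.475982471698671e-05
mat 3 42 [0.674 0.442 0.012] [0.729 0.45  0.036] c [0.6953 0.2539 0.1939]
mat 7 55 [0.601 0.441 0.012] [0.674 0.45  0.034] c [0.6025 1.5135 1.0676]
mat 12 28 [0.698 0.357 0.012] [0.736 0.366 0.037] c [0.712  0.3083 0.0544]
mat 21 140 [0.66  0.257 0.012] [0.737 0.343 0.04 ] c [0.7163 0.3121 0.0525]
mat 27 329 [0.468 0.28  0.012] [0.567 0.389 0.034] c [0.5119 0.3324 0.0481]
mat 35 111 [0.706 0.113 0.012] [0.748 0.159 0.039] c [0.7197 0.1314 0.0233]
mat 47 919 [0.439 0.183 0.012] [0.59  0.257 0.032] c [0.5133 0.2223 0.0437]
mat 54 73 [0.688 0.089 0.014] [0.749 0.139 0.04 ] c [0.732  0.1413 0.0438]
mat 82 287 [0.469 0.061 0.012] [0.563 0.151 0.035] c [0.5153 0.1047 0.041 ]
mat 86 57 [ 0.645 -0.036  0.02 ] [0.672 0.025 0.04 ] c [ 0.6839 -0.0027  0.0364]
mat 102 74 [ 0.676 -0.08   0.013] [ 0.722 -0.037  0.04 ] c [ 0.7073 -0.0544  0.024 ]
mat 132 359 [ 0.46  -0.062  0.012] [0.571 0.047 0.034] c [ 0.5148 -0.0077  0.0504]
mat rect 6099 ((470.02471923828125, 163.7974395751953), (245.73683166503906, 460.6422119140625), 0.621187150478363)
```

```bash
python3 - <<'E'
from h import *
p=dict(np.load('scene0.npz'));P=cloud(p).reshape(-1,3);P=P[~np.isnan(P[:,0])]
def box(x0,x1,y0,y1,z0,z1): 
    return P[(P[:,0]>x0)&(P[:,0]<x1)&(P[:,1]>y0)&(P[:,1]<y1)&(P[:,2]>z0)&(P[:,2]<z1)]
def fit(n,Q,R): c=circ(Q[:,:2],R);print(n,len(Q),np.round(c,4),'rms mm',round(1000*np.std(np.hypot(*(Q[:,:2]-c).T)-R),1));return c
# ring tops: mean of inner/outer radius
fit('small',box(.46,.57,.05,.16,.022,.032),.0413)
fit('wide',box(.45,.58,-.07,.055,.022,.032),.0508)
ca=fit('cradle',box(.455,.575,.27,.395,.023,.034),.048)
Q=box(.455,.575,.27,.395,.023,.034)[:,:2]-ca
a=np.degrees(np.arctan2(Q[:,1],Q[:,0]))%360;h=np.histogram(a,36,(0,360))[0];print(h)
Q=box(.43,.6,.17,.265,.015,.03);print('scale',cv2.minAreaRect((Q[:,:2]*1000).astype(np.float32)),np.median(Q[:,2]))
Q=box(.37,.6,-.24,-.12,.01,.036);print('pf rect',cv2.minAreaRect((Q[:,:2]*1000).astype(np.float32)))
rg=fit('ring top',box(.515,.6,-.24,-.12,.026,.036),.033)
H=box(.37,.49,-.24,-.12,.01,.036)
vx,vy,x0,y0=cv2.fitLine((H[:,:2]*1000).astype(np.float32),cv2.DIST_HUBER,0,.01,.01).ravel();print('handle line',np.degrees(np.arctan2(vy,vx)),x0,y0,H.min(0),H.max(0), 'dir ring->hcent',np.degrees(np.arctan2(y0/1e3-rg[1],x0/1e3-rg[0])))
fit('tamper grip',box(.5,.58,-.32,-.24,.045,.088),.018);fit('tamper base',box(.5,.58,-.32,-.24,.006,.024),.029)
Q=box(.5,.58,-.43,-.35,.045,.06);print(Q[:,2].max());fit('cup rim',Q,.028)
Q=box(.36,.5,-.42,-.32,.095,.115);print('jugrim',circ(Q[:,:2]),len(Q))
Q=box(.36,.5,-.42,-.32,.03,.085);c=circ(Q[Q[:,0]>.42][:,:2],.0385);print('jug body',c)
d=Q[:,:2]-c;rr=np.hypot(*d.T);m=(rr>.046)&(rr<.07);print(m.sum(),d[m].mean(0),np.degrees(np.arctan2(*d[m].mean(0)[::-1])))
E
```

```text
small 144 [0.5159 0.1052] rms mm 2.4
wide 195 [ 0.5154 -0.0071] rms mm 2.6
cradle 190 [0.5126 0.3332] rms mm 3.4
[ 7  6  6  8  5  6  7  7  5  8  6  6  4  8  4  1  0  0  0  0  0  9  7 10
  6  5  6  7  7  5  6  7  6  5  4  6]
scale ((514.7042236328125, 220.38577270507812), (151.34957885742188, 72.77708435058594), 0.7205710411071777) 0.022427698134117047
pf rect ((485.8860778808594, -184.62742614746094), (199.1927490234375, 70.22969818115234), 3.2559337615966797)
ring top 80 [ 0.5443 -0.1811] rms mm 2.3
handle line -4.750975 433.5499 -172.98325 [ 0.38544741 -0.1855043   0.01018526] [ 0.48855043 -0.1544525   0.03415711] dir ring->hcent 175.78376497778638
tamper grip 51 [ 0.5421 -0.2808] rms mm 3.0
tamper base 224 [ 0.5467 -0.2793] rms mm 6.6
0.05503545788170139
cup rim 46 [ 0.5385 -0.3927] rms mm 0.9
jugrim [ 0.44133766 -0.37315054  0.03259876] 90
jug body [ 0.43605748 -0.37090216]
18 [-0.05376526 -0.01373116] -165.67342196494897
```

```bash
cat > go.py <<'E'
import sys
from h import *
# usage: go.py x y z(grasp pt) [closing-axis angle deg mod 180]
s=r.sense();R=np.array(s['ee_rot']);e=np.array(s['eef_pos']);g=e+R[:,2]*r.tcp_to_grasp
print('t %.2f grasp'%s['time'],np.round(g*1000,1),'yang %.2f'%np.degrees(np.arctan2(R[1,1],R[0,1])),'tilt',np.round(R[:2,2],4),'F',np.round(s['ft_force'],1),'w %.1f ff %.1f q7 %.0f'%(s['gripper_width']*1e3,s['finger_force'],s['joint_positions'][6]))
if len(sys.argv)>3:
    t=np.array([float(a) for a in sys.argv[1:4]])
    if len(sys.argv)>4:
        a=np.degrees(np.arctan2(R[1,1],R[0,1]));d=(float(sys.argv[4])-a+90)%180-90
        print('yaw rad %.3f (do first)'%-np.radians(d))
        c,s_=np.cos(np.radians(d)),np.sin(np.radians(d));R=np.array([[c,-s_,0],[s_,c,0],[0,0,1]])@R
    o=R.T@(t-g*1000)
    print('offset mm',np.round(o,1),'rows@40',np.linalg.norm(o)/40)
E
python3 -m crank '[{"jaw":-1,"offset":[0,0,0],"yaw":0.12},{"jaw":-1,"offset":[0,0,0],"yaw":0.12},{"jaw":-1,"offset":[0,0,0],"yaw":0.109},{"jaw":-1,"offset":[18,-35,0],"yaw":0},{"jaw":-1,"offset":[18,-35,0],"yaw":0}]' 20
python3 -m crank '[{"jaw":-1,"offset":[18,-35,0],"yaw":0},{"jaw":-1,"offset":[18,-35,0],"yaw":0},{"jaw":-1,"offset":[18,-35,0],"yaw":0},{"jaw":-1,"offset":[18,-35,0],"yaw":0},{"jaw":-1,"offset":[18,-35,0],"yaw":0}]'
python3 go.py 467.5 -175 100 85.5
```

```text
time: 1.42
eef_pos: [0.221, -0.5835, 0.4041]
ee_rot: [[0.997, -0.082, -0.001], [-0.082, -0.997, -0.0], [-0.001, 0.0, -1.0]]
ft_force: [2.2, -0.7, -0.0]
gripper_width: 0.0941
finger_force: 0.0
time: 1.83
eef_pos: [0.3259, -0.4142, 0.4049]
ee_rot: [[0.997, -0.078, 0.0], [-0.078, -0.997, -0.0], [0.0, 0.0, -1.0]]
ft_force: [1.1, -0.1, 0.7]
gripper_width: 0.0941
finger_force: 0.0
t 1.83 grasp [ 326.  -414.3  224.5] yang -94.49 tilt [ 0.0004 -0.0004] F [ 1.1 -0.1  0.7] w 94.1 ff 0.0 q7 -49
yaw rad 0.000 (do first)
offset mm [ 122.3 -249.7  124.5] rows@40 7.61589187054101
```

```bash

python3 -m crank '[{"jaw":-1,"offset":[17.5,-35,0],"yaw":0},{"jaw":-1,"offset":[17.5,-35,0],"yaw":0},{"jaw":-1,"offset":[17.5,-35,0],"yaw":0},{"jaw":-1,"offset":[17.5,-36,0],"yaw":0},{"jaw":-1,"offset":[17.5,-36,0],"yaw":0}]' >/dev/null
python3 -m crank '[{"jaw":-1,"offset":[17.5,-36,0],"yaw":0},{"jaw":-1,"offset":[17.5,-36,30],"yaw":0},{"jaw":-1,"offset":[0,0,35],"yaw":0},{"jaw":-1,"offset":[0,0,0],"yaw":0}]' >/dev/null
python3 go.py 467.5 -175 22 85.5
python3 - <<'E'
from h import *
p=shot('wrist','w1.png');print(p['eye'],np.round(p['rotation'],3).tolist(),p['camera_matrix'])
for q in('portafilter',):
    for d in r.place_of(p,q):print(q,d)
E
```

```text
t 2.58 grasp [ 461.9 -180.4  160. ] yang -94.26 tilt [-0.0054  0.0022] F [-0.6 -0.6  0.6] w 94.2 ff 0.0 q7 -83
yaw rad 0.004 (do first)
offset mm [  5.9  -5.6 138. ] rows@40 3.454886513622275
[ 0.54375791 -0.18731502  0.32084264] [[-0.074, -0.956, -0.282], [-0.997, 0.07, 0.023], [-0.002, 0.283, -0.959]] [[371.64829954   0.         317.69824697]
 [  0.         371.64829954 236.58976171]
 [  0.           0.           1.        ]]
portafilter {'centre': [303.8, 193.8], 'score': 0.77}
```

View pics/w1.png

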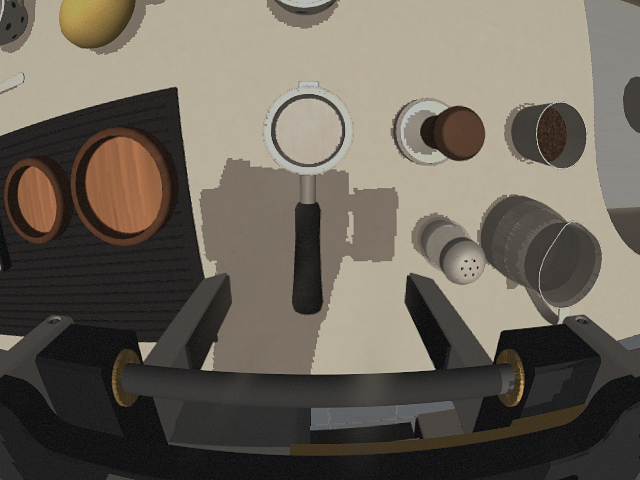

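The wrist view shows the portafilter ring at (308,130) with its handle running from (308,203) to (307,305), between the fingers. I'll measure it with the fisheye model.

```bash
cat >> h.py <<'E'
def fe(p,u,v,h):
    K=np.array(p['camera_matrix']);a=np.array([(u-K[0,2])/K[0,0],(v-K[1,2])/K[1,1]]);th=np.hypot(*a)
    d=np.array([*(a/th*np.sin(th)),np.cos(th)]);d=np.array(p['rotation'])@d;e=np.array(p['eye']);return (e+d*(h-e[2])/d[2])[:2]*1000
E
python3 - <<'E'
from h import *
p=shot('wrist')
print(p['eye'])
print('ring',fe(p,308,130,.031),'hnd',fe(p,308,210,.02),fe(p,307,300,.02))
print('ring edges',fe(p,264,130,.031),fe(p,352,130,.031),fe(p,308,174,.031))
print('tamper base',fe(p,426,132,.03),'grip',fe(p,459,133,.094),'cup rim',fe(p,556,135,.05),'jug rim',fe(p,564,263,.102),'wide',fe(p,122,186,.025),'shaker top',fe(p,464,261,.09))
E
python3 go.py 467.5 -175 22 85.5
```

```text
[ 0.54419687 -0.19012302  0.32543669]
ring [ 545.71885128 -182.47417569] hnd [ 479.24677433 -176.71177642] [ 396.21345206 -168.63581864]
ring edges [ 548.9778284  -147.95658838] [ 543.25556068 -216.84325233] [ 510.81611215 -179.63072268]
tamper base [ 539.12284069 -277.1556722 ] grip [ 539.19848785 -280.96500049] cup rim [ 537.72861298 -391.65630681] jug rim [ 444.00191192 -369.25990823] wide [517.61768895 -11.81360346] shaker top [ 449.64338253 -287.0281558 ]
t 2.73 grasp [ 463.5 -183.9  165.4] yang -94.54 tilt [ 0.0001 -0.0002] F [ 0.7 -0.4  0.8] w 93.9 ff 0.0 q7 -83
yaw rad -0.001 (do first)
offset mm [  3.2  -9.2 143.4] rows@40 3.5922761454812893
```

```bash

python3 -m crank '[{"jaw":-0.3,"offset":[4.5,-9,36],"yaw":0.008},{"jaw":-0.3,"offset":[0,0,36],"yaw":0},{"jaw":-0.3,"offset":[0,0,36],"yaw":0},{"jaw":-0.3,"offset":[0,0,18],"yaw":0},{"jaw":-0.3,"offset":[0,0,0],"yaw":0}]' >/dev/null
python3 go.py 468.3 -175.3 22 85
```

```text
t 3.15 grasp [ 467.5 -175.3   36.7] yang -95.04 tilt [-0.003   0.0005] F [-1.5 -0.1 -0.6] w 64.3 ff 0.0 q7 -88
yaw rad -0.001 (do first)
offset mm [ 0.9 -0.  14.7] rows@40 0.3676209629772885
```

```bash

python3 -m crank '[{"jaw":-0.3,"offset":[0.5,0,14],"yaw":0},{"jaw":-0.3,"offset":[0,0,0],"yaw":0},{"jaw":1,"offset":[0,0,0],"yaw":0},{"jaw":1,"offset":[0,0,0],"yaw":0},{"jaw":1,"offset":[0,0,0],"yaw":0}]' 35 >/dev/null
python3 go.py 468.3 -175.3 22 85
python3 -m crank '[{"jaw":1,"offset":[0,0,0],"yaw":0},{"jaw":1,"offset":[0,0,0],"yaw":0},{"jaw":1,"offset":[0,0,-10],"yaw":0},{"jaw":1,"offset":[0,0,-25],"yaw":0},{"jaw":1,"offset":[0,0,-35],"yaw":0}]' 35 >/dev/null
python3 go.py 435.6 332.3 70 90.7
```

```text
t 3.57 grasp [ 470.  -175.1   25.9] yang -94.97 tilt [ 0.0021 -0.0007] F [ 0.8  1.8 -0.4] w 44.0 ff 0.0 q7 -89
yaw rad 0.000 (do first)
offset mm [-1.7  0.4  3.9] rows@40 0.10656991020280202
t 3.98 grasp [ 467.7 -173.9   94. ] yang -94.92 tilt [-0.0039  0.0015] F [ 0.8 -0.2  0.2] w 11.3 ff 0.0 q7 -87
yaw rad -0.098 (do first)
offset mm [ -25.8 -506.5   24.7] rows@40 12.693909625321654
```

```bash

python3 -m crank '[{"jaw":-0.3,"offset":[0,0,0],"yaw":0},{"jaw":-0.3,"offset":[0,0,0],"yaw":0},{"jaw":-0.3,"offset":[0,0,0],"yaw":0},{"jaw":-0.3,"offset":[0,0,0],"yaw":0}]' >/dev/null
python3 - <<'E'
from h import *
p=shot('wrist','w2.png');np.savez('w2.npz',eye=p['eye'],rotation=p['rotation'],camera_matrix=p['camera_matrix'])
E
python3 go.py 468.3 -175.3 22 85
```

```text
t 4.37 grasp [ 468.6 -174.3   93.6] yang -94.94 tilt [-0.0014  0.0005] F [0.  0.1 0.2] w 38.5 ff 0.0 q7 -87
yaw rad 0.001 (do first)
offset mm [-0.1  1.  71.6] rows@40 1.7902003178489454
```

View pics/w2.png

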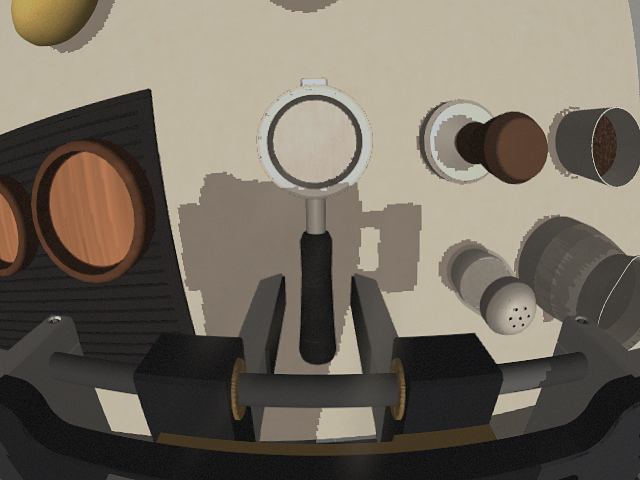

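The portafilter is undisturbed, with its ring at (315,138) and its handle between the fingers at (316,235) to (317,355). I lifted before the fingers had closed, so I'll retry with a longer wait.

```bash

python3 -m crank '[{"jaw":-0.2,"offset":[0,0,30],"yaw":0},{"jaw":-0.2,"offset":[0,0,30],"yaw":0},{"jaw":-0.2,"offset":[0,0,11],"yaw":0},{"jaw":-0.2,"offset":[0,0,0],"yaw":0},{"jaw":-0.2,"offset":[0,0,0],"yaw":0}]' 35 >/dev/null
python3 go.py 468.3 -175.3 22 85
python3 -m crank '[{"jaw":1,"offset":[0,0,0],"yaw":0},{"jaw":1,"offset":[0,0,0],"yaw":0},{"jaw":1,"offset":[0,0,0],"yaw":0},{"jaw":1,"offset":[0,0,0],"yaw":0},{"jaw":1,"offset":[0,0,0],"yaw":0}]' 35 >/dev/null
python3 -m crank '[{"jaw":1,"offset":[0,0,0],"yaw":0},{"jaw":1,"offset":[0,0,0],"yaw":0},{"jaw":1,"offset":[0,0,0],"yaw":0}]' 35 >/dev/null
python3 go.py
```

```text
t 4.78 grasp [ 468.7 -174.2   22.8] yang -94.93 tilt [-0.0022  0.0008] F [-0.2 -0.7  0.5] w 56.2 ff 0.0 q7 -89
yaw rad 0.001 (do first)
offset mm [-0.3  1.1  0.8] rows@40 0.0349677532223475
t 5.45 grasp [ 469.4 -174.5   23.6] yang -94.94 tilt [ 0.0004 -0.    ] F [-1.3  0.6  5.8] w 21.1 ff 35.0 q7 -89
```

```bash

python3 -m crank '[{"jaw":1,"offset":[0,0,-10],"yaw":0},{"jaw":1,"offset":[0,0,-20],"yaw":0},{"jaw":1,"offset":[0,0,-30],"yaw":0},{"jaw":1,"offset":[0,0,-20],"yaw":-0.1},{"jaw":1,"offset":[0,0,0],"yaw":0}]' 45 >/dev/null
python3 go.py 435.6 332.3 110 90.7
python3 - <<'E'
from h import *
p=shot('wrist','w3.png');np.savez('w3.npz',eye=p['eye'],rotation=p['rotation'],camera_matrix=p['camera_matrix'],z=p['z_map'])
E
```

```text
t 5.87 grasp [ 470.9 -175.   107.3] yang -88.89 tilt [ 0.0049 -0.0017] F [ 1.4 -0.3 -2.6] w 21.5 ff 44.9 q7 -81
yaw rad 0.007 (do first)
offset mm [ -29.1 -507.7   -3.7] rows@40 12.714667868118209
```

View pics/w3.png

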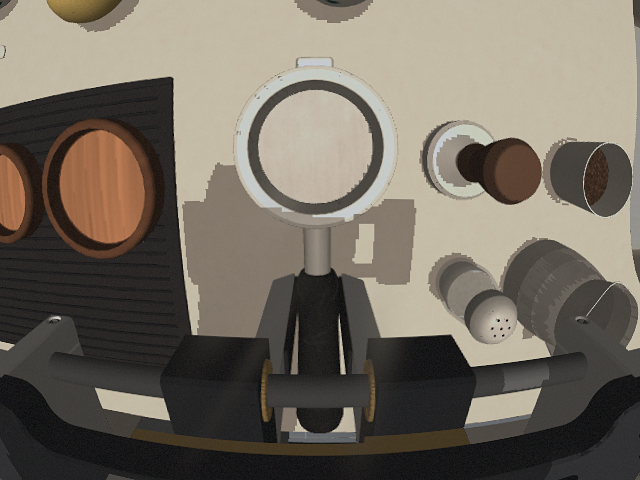

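The portafilter is held level, with its ring at (315,147). Next I compute the ring's offset from the gripper and go across to the cradle.

```bash

python3 - <<'E'
from h import *
p=dict(np.load('w3.npz'))
print(fe(p,315.5,147,.115),fe(p,234,147,.115),fe(p,397,147,.115),fe(p,317,280,.1135))
E
python3 -m crank '[{"jaw":1,"offset":[-2,-39,0],"yaw":0},{"jaw":1,"offset":[-2,-39,0],"yaw":0},{"jaw":1,"offset":[-2,-39,0],"yaw":0},{"jaw":1,"offset":[-2,-39,0],"yaw":0},{"jaw":1,"offset":[-2,-39,0],"yaw":0}]' >/dev/null
python3 -m crank '[{"jaw":1,"offset":[-2,-39,0],"yaw":0},{"jaw":1,"offset":[-2,-39,0],"yaw":0},{"jaw":1,"offset":[-2,-39,0],"yaw":0},{"jaw":1,"offset":[-2,-39,0],"yaw":0},{"jaw":1,"offset":[-2,-39,0],"yaw":0}]' >/dev/null
python3 go.py 435.6 332.3 110 90.7
```

```text
[ 545.86704463 -173.14690558] [ 545.83131968 -139.10718705] [ 547.10201893 -207.10033711] [ 486.80356046 -174.90069374]
t 6.75 grasp [442.6 216.6 102.3] yang -89.36 tilt [-0.0016 -0.0006] F [ 1.7 -0.5 -3.1] w 21.4 ff 44.9 q7 -132
yaw rad -0.001 (do first)
offset mm [  -5.6 -115.8   -7.8] rows@40 2.9047472861925754
```

```bash

python3 -m crank '[{"jaw":1,"offset":[-1,-38,0],"yaw":0},{"jaw":1,"offset":[-1,-38,0],"yaw":0},{"jaw":1,"offset":[-1,-38,0],"yaw":0},{"jaw":1,"offset":[0,0,0],"yaw":0},{"jaw":1,"offset":[0,0,0],"yaw":0}]' >/dev/null
python3 go.py 437.6 331.7 110 90.7
python3 - <<'E'
from h import *
p=shot('wrist','w4.png');np.savez('w4.npz',eye=p['eye'],rotation=p['rotation'],camera_matrix=p['camera_matrix'],z=p['z_map'])
p=shot('scene');cv2.imwrite('pics/s4.png',cv2.resize(p['frame'][120:300,190:430,::-1],(800,600)))
E
```

```text
t 7.17 grasp [437.7 331.1 101.9] yang -89.12 tilt [-0.0023 -0.0001] F [-0.4 -0.8 -3.5] w 21.1 ff 44.9 q7 -144
yaw rad 0.003 (do first)
offset mm [-0.1 -0.6 -8.1] rows@40 0.20404365394899665
```

View pics/w4.png

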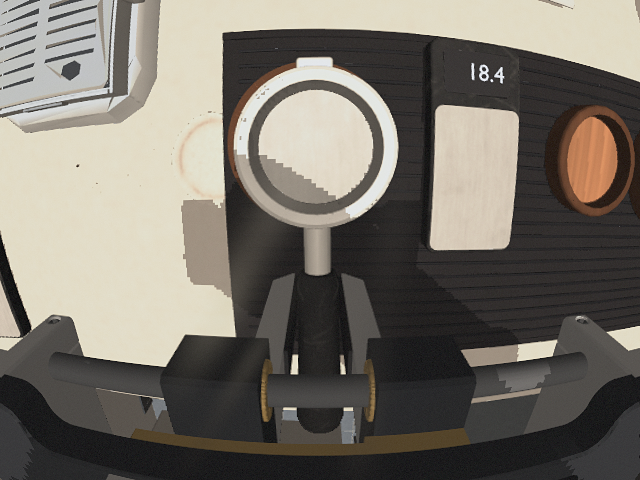

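```bash

python3 - <<'E'
from h import *
p=dict(np.load('w4.npz'));print(p['eye'])
print('cradle left edge',fe(p,228,150,.024),'ring',fe(p,315.5,147,.108), 'ring edges',fe(p,234,147,.108),fe(p,398,147,.108))
print('scale plate corners',[fe(p,*c,.022).round() for c in((433,105),(519,110),(508,250),(427,247))])
print('small',fe(p,592,158,.025))
E
```

```text
[0.51926351 0.33185148 0.26301853]
cradle left edge [507.26842764 390.00724823] ring [512.60961848 332.65882593] ring edges [512.70635133 366.93422344] [513.74192373 298.05732273]
scale plate corners [array([540., 256.]), array([544., 190.]), array([441., 188.]), array([443., 254.])]
small [516.9194984  118.27051198]
```

```bash

python3 -m crank '[{"jaw":1,"offset":[0,-1.5,25],"yaw":0},{"jaw":1,"offset":[0,0,20],"yaw":0},{"jaw":1,"offset":[0,0,12],"yaw":0},{"jaw":1,"offset":[0,0,6],"yaw":0},{"jaw":1,"offset":[0,0,0],"yaw":0}]' >/dev/null
python3 go.py 437.6 332.5 29 90.7
python3 -m crank '[{"jaw":1,"offset":[0,0,5],"yaw":0},{"jaw":1,"offset":[0,0,3],"yaw":0},{"jaw":1,"offset":[0,0,0],"yaw":0}]' >/dev/null
python3 go.py 437.6 332.5 29 90.7
```

```text
t 7.68 grasp [438.9 329.4  39.2] yang -89.29 tilt [-0.0018 -0.0015] F [-0.8 -1.2 -3.2] w 21.4 ff 44.9 q7 -147
yaw rad 0.000 (do first)
offset mm [-1.2 -3.2 10.2] rows@40 0.2678715885223212
t 7.93 grasp [439.5 330.6  32.4] yang -89.23 tilt [0.0004 0.0002] F [ 0.5 -0.2 -3.5] w 21.7 ff 44.9 q7 -147
yaw rad 0.001 (do first)
offset mm [-1.8 -1.9  3.4] rows@40 0.10884912092465382
```

```bash

python3 -m crank '[{"jaw":1,"offset":[0,-1.5,2],"yaw":0},{"jaw":1,"offset":[0,0,1.5],"yaw":0},{"jaw":1,"offset":[0,0,0],"yaw":0}]' >/dev/null
python3 go.py 437.6 332.5 29 90.7
python3 -m crank '[{"jaw":-0.2,"offset":[0,0,0],"yaw":0},{"jaw":-0.2,"offset":[0,0,0],"yaw":0},{"jaw":-0.2,"offset":[0,0,0],"yaw":0},{"jaw":-0.2,"offset":[0,0,0],"yaw":0},{"jaw":-0.2,"offset":[0,0,0],"yaw":0}]' >/dev/null
python3 go.py
python3 -m crank '[{"jaw":-0.2,"offset":[0,0,-20],"yaw":0},{"jaw":-0.2,"offset":[0,0,-35],"yaw":0},{"jaw":-0.2,"offset":[0,0,-40],"yaw":0},{"jaw":-0.2,"offset":[0,0,-40],"yaw":0},{"jaw":-0.2,"offset":[0,0,0],"yaw":0}]' >/dev/null
python3 go.py 541 -281 175 90
python3 - <<'E'
from h import *
p=shot('wrist','w5.png');np.savez('w5.npz',eye=p['eye'],rotation=p['rotation'],camera_matrix=p['camera_matrix'],z=p['z_map'])
p=shot('scene');np.savez('s5.npz',**{k:p[k] for k in('frame','z_map','camera_matrix','eye','rotation')})
E
```

```text
t 8.18 grasp [439.5 332.6  29.4] yang -89.21 tilt [0.0008 0.0005] F [-1.3 -1.9  4. ] w 21.1 ff 44.9 q7 -148
yaw rad 0.002 (do first)
offset mm [-1.9  0.   0.4] rows@40 0.04938451355808651
t 8.60 grasp [439.3 332.2  28.9] yang -89.21 tilt [0.0001 0.0002] F [ 0.7 -0.  -0.2] w 51.2 ff 0.0 q7 -148
t 9.02 grasp [441.6 334.5 171. ] yang -89.22 tilt [0.0074 0.0056] F [ 1.9  0.7 -0.8] w 56.3 ff 0.0 q7 -142
yaw rad 0.014 (do first)
offset mm [ 99.5 615.5  -6.7] rows@40 15.58739579989427
```

View pics/w5.png

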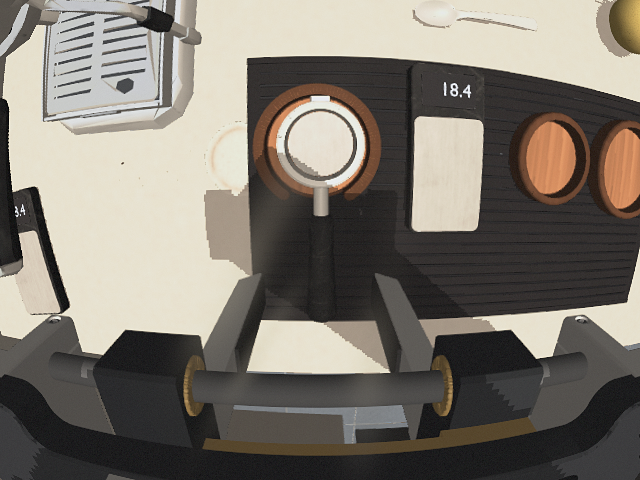

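The portafilter sits in the pocket with its ring at (320,145), and the handle comes out through the slot. The tamper is next.

```bash

python3 -m crank '[{"jaw":-0.3,"offset":[6,39,0],"yaw":0.01},{"jaw":-0.3,"offset":[6,39,0],"yaw":0},{"jaw":-0.3,"offset":[6,39,0],"yaw":0},{"jaw":-0.3,"offset":[6,39,0],"yaw":0},{"jaw":-0.3,"offset":[6,39,0],"yaw":0}]' >/dev/null
python3 -m crank '[{"jaw":-0.3,"offset":[6,39,0],"yaw":0},{"jaw":-0.3,"offset":[6,39,0],"yaw":0},{"jaw":-0.3,"offset":[6,39,0],"yaw":0},{"jaw":-0.3,"offset":[6,39,0],"yaw":0},{"jaw":-0.3,"offset":[6,39,0],"yaw":0}]' >/dev/null
python3 -m crank '[{"jaw":-0.3,"offset":[6,39,0],"yaw":0},{"jaw":-0.3,"offset":[6,39,0],"yaw":0},{"jaw":-0.3,"offset":[6,39,0],"yaw":0},{"jaw":-0.3,"offset":[6,39,0],"yaw":0}]' >/dev/null
python3 go.py 539.5 -280.5 130 90
python3 - <<'E'
from h import *
P=cloud(dict(np.load('s5.npz'))).reshape(-1,3);P=P[~np.isnan(P[:,0])]
def box(x0,x1,y0,y1,z0,z1): 
    return P[(P[:,0]>x0)&(P[:,0]<x1)&(P[:,1]>y0)&(P[:,1]<y1)&(P[:,2]>z0)&(P[:,2]<z1)]
Q=box(.5,.58,-.32,-.24,.085,.1);print(len(Q),Q.min(0),Q.max(0))
for n,Q,R in(('grip',box(.5,.58,-.32,-.24,.05,.085),.018),('wide',box(.45,.58,-.07,.055,.022,.032),.0508),('small',box(.46,.57,.05,.16,.022,.032),.0413),('rim',box(.5,.58,-.43,-.35,.045,.06),.028)):
    print(n,len(Q),circ(Q[:,:2],R),(Q.min(0)+Q.max(0))/2)
E
```

```text
t 10.28 grasp [ 524.8 -215.4  162.4] yang -89.78 tilt [-0.002   0.0004] F [ 1.4  0.7 -0.5] w 61.1 ff 0.0 q7 -77
yaw rad 0.004 (do first)
offset mm [14.7 65.2 32.3] rows@40 1.8552943570924
131 [ 0.52105865 -0.29902107  0.08503421] [ 0.5564868  -0.26476311  0.09959191]
grip 32 [ 0.54252693 -0.27968799] [ 0.53577558 -0.28073864  0.06769946]
wide 195 [ 0.5155774  -0.00743208] [ 0.51494666 -0.00743923  0.02698777]
small 143 [0.5155872  0.10563452] [0.51437036 0.10505173 0.02699388]
rim 49 [ 0.53831229 -0.39296002] [ 0.53912366 -0.39228404  0.05186264]
```

```bash

python3 -m crank '[{"jaw":-0.3,"offset":[7.5,33,0],"yaw":0},{"jaw":-0.3,"offset":[7,32.5,0],"yaw":0},{"jaw":-0.3,"offset":[0,0,25],"yaw":0},{"jaw":-0.3,"offset":[0,0,0],"yaw":0},{"jaw":-0.3,"offset":[0,0,0],"yaw":0}]' >/dev/null
python3 go.py 539 -281 66 90
python3 - <<'E'
from h import *
p=shot('wrist','w6.png');np.savez('w6.npz',eye=p['eye'],rotation=p['rotation'],camera_matrix=p['camera_matrix'],z=p['z_map'])
E
```

```text
t 10.70 grasp [ 539.  -278.2  136.6] yang -89.79 tilt [-0.0042  0.002 ] F [0.4 0.1 0.6] w 61.3 ff 0.0 q7 -71
yaw rad 0.004 (do first)
offset mm [ 0.3  3.  70.6] rows@40 1.7675708056756734
```

View pics/w6.png

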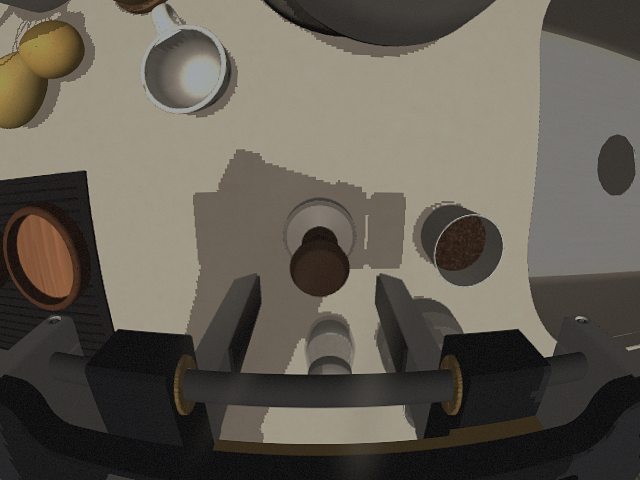

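Tamper grip at (320,268), midway between the fingers. Descending to grip it.

```bash
python3 - <<'E'
from h import *
p=dict(np.load('w6.npz'));print('top',fe(p,320,268,.092),'base',fe(p,320,232,.03))
E
python3 -m crank '[{"jaw":-0.3,"offset":[0,3,25],"yaw":0},{"jaw":-0.3,"offset":[0,0,25],"yaw":0},{"jaw":-0.3,"offset":[0,0,20],"yaw":0},{"jaw":-0.3,"offset":[0,0,0],"yaw":0},{"jaw":-0.3,"offset":[0,0,0],"yaw":0}]' 30 >/dev/null
python3 go.py 539 -281 66 90
python3 -m crank '[{"jaw":1,"offset":[0,0,0],"yaw":0},{"jaw":1,"offset":[0,0,0],"yaw":0},{"jaw":1,"offset":[0,0,0],"yaw":0},{"jaw":1,"offset":[0,0,0],"yaw":0},{"jaw":1,"offset":[0,0,0],"yaw":0}]' 30 >/dev/null
python3 -m crank '[{"jaw":1,"offset":[0,0,0],"yaw":0},{"jaw":1,"offset":[0,0,0],"yaw":0}]' 30 >/dev/null
python3 go.py
```

```text
top [ 541.03049976 -279.93737863] base [ 545.80020637 -280.1413435 ]
t 11.17 grasp [ 540.4 -280.9   69.1] yang -89.71 tilt [-0.0009  0.0007] F [-0.3 -0.3  0.6] w 61.3 ff 0.0 q7 -72
yaw rad 0.005 (do first)
offset mm [-1.4  0.1  3.1] rows@40 0.08648432679313478
t 11.75 grasp [ 541.1 -281.7   69.7] yang -89.77 tilt [ 0.0013 -0.0001] F [-0.   2.1  8.5] w 34.8 ff 30.0 q7 -72
```

```bash

python3 -m crank '[{"jaw":1,"offset":[0,0,-10],"yaw":0},{"jaw":1,"offset":[0,0,-20],"yaw":0},{"jaw":1,"offset":[0,0,-25],"yaw":0},{"jaw":1,"offset":[0,0,-15],"yaw":0},{"jaw":1,"offset":[0,0,0],"yaw":0}]' 30 >/dev/null
python3 go.py 514 104 150 90
python3 -m crank '[{"jaw":1,"offset":[-2.5,-35,0],"yaw":0},{"jaw":1,"offset":[-2.5,-35,0],"yaw":0},{"jaw":1,"offset":[-2.5,-35,0],"yaw":0},{"jaw":1,"offset":[-2.5,-35,0],"yaw":0},{"jaw":1,"offset":[-2.5,-35,0],"yaw":0}]' >/dev/null
python3 -m crank '[{"jaw":1,"offset":[-2.5,-35,0],"yaw":0},{"jaw":1,"offset":[-2.5,-35,0],"yaw":0},{"jaw":1,"offset":[-2.5,-35,0],"yaw":0},{"jaw":1,"offset":[-2.5,-35,0],"yaw":0},{"jaw":1,"offset":[-2.5,-35,0],"yaw":0}]' >/dev/null
python3 go.py 515.7 105.3 130 90
```

```text
t 12.17 grasp [ 541.8 -282.8  142.5] yang -89.81 tilt [ 0.0042 -0.0019] F [ 0.2 -1.5 -4.2] w 34.8 ff 30.0 q7 -71
yaw rad 0.003 (do first)
offset mm [ -27.7 -386.8   -8.4] rows@40 9.696361077354272
t 13.00 grasp [513.1  69.3 138.2] yang -89.80 tilt [-0.001  -0.0003] F [ 0.8 -0.9 -3.1] w 34.7 ff 30.0 q7 -110
yaw rad 0.004 (do first)
offset mm [  2.6 -36.    8.2] rows@40 0.9244323955203575
```

```bash

python3 -m crank '[{"jaw":1,"offset":[1.5,-30,0],"yaw":0},{"jaw":1,"offset":[1,-6,10],"yaw":0},{"jaw":1,"offset":[0,0,0],"yaw":0},{"jaw":1,"offset":[0,0,0],"yaw":0}]' >/dev/null
python3 go.py 515.7 105.3 82 90
python3 - <<'E'
from h import *
p=shot('wrist')
for d in r.place_of(p,'tamper'):print(d,fe(p,*d['centre'],.055))
for d in r.place_of(p,'small_seat'):print(d,fe(p,*d['centre'],.004))
z=p['z_map'];P=shot('scene');Q=cloud(P).reshape(-1,3);Q=Q[(abs(Q[:,0]-.515)<.045)&(abs(Q[:,1]-.105)<.045)&(Q[:,2]>.052)&(Q[:,2]<.088)]
print(len(Q),Q.min(0),Q.max(0), circ(Q[:,:2],.029) if len(Q)>10 else '')
E
```

```text
t 13.33 grasp [515.7 103.7 127.8] yang -89.74 tilt [-0.0021 -0.0006] F [ 0.4 -1.2 -4.3] w 35.1 ff 30.0 q7 -114
yaw rad 0.005 (do first)
offset mm [ 0.1 -1.6 45.8] rows@40 1.1453205131105286
{'centre': [314.2, 260.6], 'score': 0.59} [512.239835   105.50925695]
194 [0.48569501 0.07121398 0.05267186] [0.53643811 0.13081178 0.08607663] [0.52192679 0.10425487]
```

```bash

python3 -m crank '[{"jaw":1,"offset":[1,-1.5,20],"yaw":0},{"jaw":1,"offset":[0,0,14],"yaw":0},{"jaw":1,"offset":[0,0,7],"yaw":0},{"jaw":1,"offset":[0,0,0],"yaw":0},{"jaw":1,"offset":[0,0,0],"yaw":0}]' >/dev/null
python3 go.py 515.7 105.3 80 90
python3 -m crank '[{"jaw":1,"offset":[0,0,3],"yaw":0},{"jaw":1,"offset":[0,0,2],"yaw":0},{"jaw":1,"offset":[0,0,0],"yaw":0}]' >/dev/null
python3 go.py 515.7 105.3 80 90
```

```text
t 13.95 grasp [517.5 105.1  88. ] yang -89.82 tilt [-0.0003 -0.0001] F [ 0.1 -1.1 -3.2] w 34.6 ff 30.0 q7 -116
yaw rad 0.003 (do first)
offset mm [-1.8 -0.2  8. ] rows@40 0.2060530320981429
t 14.20 grasp [517.6 105.4  83. ] yang -89.79 tilt [0.0004 0.0001] F [-0.2  0.1 -4.8] w 34.8 ff 30.0 q7 -116
yaw rad 0.004 (do first)
offset mm [-1.9  0.1  3. ] rows@40 0.08832425653909566
```

```bash

python3 -m crank '[{"jaw":1,"offset":[-1,0,2],"yaw":0},{"jaw":1,"offset":[0,0,1.5],"yaw":0},{"jaw":1,"offset":[0,0,0],"yaw":0}]' >/dev/null
python3 go.py 515.7 105.3 80 90
python3 -m crank '[{"jaw":-0.3,"offset":[0,0,0],"yaw":0},{"jaw":-0.3,"offset":[0,0,0],"yaw":0},{"jaw":-0.3,"offset":[0,0,0],"yaw":0},{"jaw":-0.3,"offset":[0,0,0],"yaw":0},{"jaw":-0.3,"offset":[0,0,0],"yaw":0}]' >/dev/null
python3 -m crank '[{"jaw":-0.3,"offset":[0,0,-20],"yaw":0},{"jaw":-0.3,"offset":[0,0,-35],"yaw":0},{"jaw":-0.3,"offset":[0,0,-35],"yaw":0},{"jaw":-0.3,"offset":[0,0,0],"yaw":0}]' >/dev/null
python3 go.py
python3 - <<'E'
from h import *
p=shot('wrist');print('eye',p['eye'])
for d in r.place_of(p,'tamper'):print(d,fe(p,*d['centre'],.009))
p=shot('scene','s7.png')
Q=cloud(p).reshape(-1,3);Q=Q[(abs(Q[:,0]-.515)<.04)&(abs(Q[:,1]-.105)<.04)&(Q[:,2]>.088)&(Q[:,2]<.12)]
print(len(Q),Q.min(0),Q.max(0))
# jug details
P=cloud(p).reshape(-1,3);Q=P[(P[:,0]>.36)&(P[:,0]<.5)&(P[:,1]>-.42)&(P[:,1]<-.32)&(P[:,2]>.012)]
for z0 in np.arange(.01,.11,.01):
    S=Q[(Q[:,2]>=z0)&(Q[:,2]<z0+.01)];print(round(z0,2),len(S),S.min(0).round(3),S.max(0).round(3))
c=np.array([.441,-.373]);d=Q[:,:2]-c;rr=np.hypot(*d.T);m=(rr>.043)&(Q[:,2]>.04);a=np.degrees(np.arctan2(d[:,1],d[:,0]))
print(np.c_[Q[m]*1000,rr[m]*1000,a[m]].round(0)[::2])
E
```

```text
t 14.45 grasp [516.3 105.4  79.1] yang -89.78 tilt [-0.0002 -0.    ] F [-0.3 -0.1 -3.8] w 34.6 ff 30.0 q7 -116
yaw rad 0.004 (do first)
offset mm [-0.6  0.1 -0.9] rows@40 0.026492274266079734
t 15.20 grasp [519.2 106.4 175.3] yang -89.79 tilt [0.0076 0.0019] F [ 2.1 -0.4  0.8] w 60.9 ff 0.0 q7 -113
eye [0.59920298 0.10588811 0.33725086]
{'centre': [318.1, 228.4], 'score': 0.9} [514.6710245  105.85350348]
114 [0.49723595 0.08790115 0.08844925] [0.53179844 0.12121277 0.10852066]
0.01 34 [ 0.403 -0.41   0.012] [ 0.48  -0.343  0.019]
0.02 52 [ 0.401 -0.411  0.021] [ 0.48 -0.34  0.03]
0.03 65 [ 0.402 -0.411  0.03 ] [ 0.479 -0.336  0.04 ]
0.04 58 [ 0.404 -0.409  0.04 ] [ 0.477 -0.337  0.05 ]
0.05 71 [ 0.381 -0.407  0.05 ] [ 0.476 -0.339  0.06 ]
0.06 71 [ 0.38  -0.408  0.06 ] [ 0.473 -0.34   0.07 ]
0.07 64 [ 0.381 -0.403  0.071] [ 0.474 -0.344  0.08 ]
0.08 81 [ 0.38  -0.403  0.08 ] [ 0.476 -0.344  0.09 ]
0.09 118 [ 0.383 -0.403  0.09 ] [ 0.479 -0.342  0.1  ]
0.1 39 [ 0.401 -0.405  0.1  ] [ 0.48  -0.342  0.107]
[[ 393. -377.   93.   48. -176.]
 [ 398. -382.   99.   44. -168.]
 [ 393. -380.   95.   49. -172.]
 [ 396. -384.   96.   46. -167.]
 [ 388. -378.   91.   53. -174.]
 [ 393. -382.   88.   49. -170.]
 [ 395. -385.   94.   47. -165.]
 [ 385. -378.   89.   56. -174.]
 [ 389. -382.   89.   52. -170.]
 [ 391. -385.   95.   51. -166.]
 [ 383. -380.   92.   59. -173.]
 [ 387. -384.   91.   55. -169.]
 [ 390. -387.   95.   53. -165.]
 [ 384. -382.   82.   58. -171.]
 [ 387. -385.   84.   55. -167.]
 [ 389. -389.   91.   54. -163.]
 [ 381. -382.   80.   61. -172.]
 [ 384. -385.   82.   58. -168.]
 [ 386. -389.   88.   57. -164.]
 [ 380. -381.   69.   62. -172.]
 [ 382. -385.   75.   60. -169.]
 [ 386. -388.   76.   57. -164.]
 [ 383. -386.   65.   59. -167.]
 [ 382. -390.   82.   62. -164.]
 [ 382. -390.   69.   61. -164.]]
```

Tamper's top is centred at (514.5,104.5) and its height matches standing on the seat floor. The jug is next: axis about (441,-373.5), handle direction -169°.

```bash

python3 -m crank '[{"jaw":-0.3,"offset":[0,0,0],"yaw":-0.1},{"jaw":-0.3,"offset":[0,0,0],"yaw":-0.09},{"jaw":-0.3,"offset":[-17,35,0],"yaw":0},{"jaw":-0.3,"offset":[-17,35,0],"yaw":0},{"jaw":-0.3,"offset":[-17,35,0],"yaw":0}]' >/dev/null
python3 -m crank '[{"jaw":-0.3,"offset":[-17,35,0],"yaw":0},{"jaw":-0.3,"offset":[-17,35,0],"yaw":0},{"jaw":-0.3,"offset":[-17,35,0],"yaw":0},{"jaw":-0.3,"offset":[-17,35,0],"yaw":0},{"jaw":-0.3,"offset":[-17,35,0],"yaw":0}]' >/dev/null
python3 -m crank '[{"jaw":-0.5,"offset":[-17,35,0],"yaw":0},{"jaw":-0.5,"offset":[-17,35,0],"yaw":0},{"jaw":-0.5,"offset":[-17,35,0],"yaw":0},{"jaw":-0.5,"offset":[0,0,0],"yaw":0},{"jaw":-0.5,"offset":[0,0,0],"yaw":0}]' >/dev/null
python3 go.py 392 -383 150 -79
```

```text
t 16.60 grasp [ 405.5 -309.9  167.9] yang -79.13 tilt [-0.0022  0.0008] F [-0.3  1.2 -0.2] w 70.9 ff 0.0 q7 -50
yaw rad -0.002 (do first)
offset mm [-27.2  69.2  17.9] rows@40 1.9119519134828615
```

```bash

python3 -m crank '[{"jaw":-0.4,"offset":[-13.5,34.5,0],"yaw":0},{"jaw":-0.4,"offset":[-13.5,34.5,0],"yaw":0},{"jaw":-0.4,"offset":[0,0,15],"yaw":0},{"jaw":-0.4,"offset":[0,0,0],"yaw":0},{"jaw":-0.4,"offset":[0,0,0],"yaw":0}]' >/dev/null
python3 go.py 392 -383 75 -79
python3 - <<'E'
from h import *
p=shot('wrist','w8.png');np.savez('w8.npz',eye=p['eye'],rotation=p['rotation'],camera_matrix=p['camera_matrix'],z=p['z_map'])
E
```

```text
t 17.02 grasp [ 393.8 -379.6  153.1] yang -78.83 tilt [-0.0021  0.0023] F [-0.1 -0.3 -0.9] w 65.4 ff 0.0 q7 -42
yaw rad 0.003 (do first)
offset mm [-2.3  3.2 78.1] rows@40 1.9543564323461382
```

View pics/w8.png

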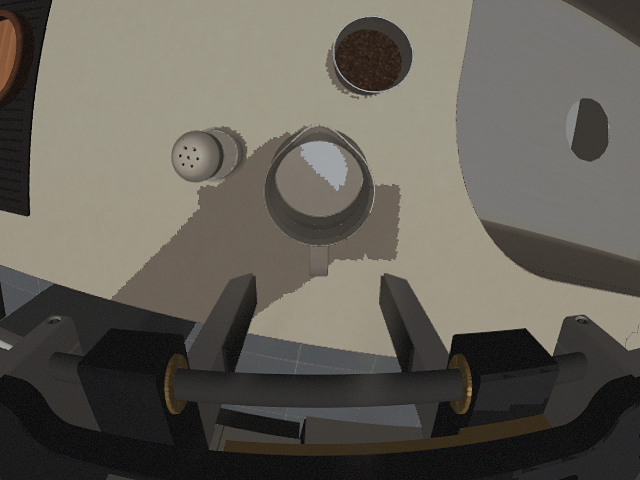

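The jug's rim is at (319,187) and its handle at (318,245 to 275), lined up midway between the fingers.

```bash
python3 - <<'E'
from h import *
p=dict(np.load('w8.npz'));print('handle outer end',fe(p,318,275,.09),'handle in',fe(p,319,247,.092),'rim c',fe(p,319,187,.102),'edges',fe(p,264,187,.102),fe(p,374,187,.102))
print('shaker top',fe(p,196,156,.09),'cup rim',fe(p,372,55,.05))
E
python3 -m crank '[{"jaw":-0.4,"offset":[-2,3,26],"yaw":0},{"jaw":-0.4,"offset":[0,0,10],"yaw":0},{"jaw":-0.4,"offset":[0,0,0],"yaw":0},{"jaw":-0.4,"offset":[0,0,0],"yaw":0}]' 60 >/dev/null
python3 go.py 392 -383 75 -79
```

```text
handle outer end [ 384.12549227 -382.01456995] handle in [ 403.66210287 -378.79014457] rim c [ 442.37339788 -371.09337015] edges [ 436.36983916 -339.76121235] [ 448.79512525 -402.34867596]
shaker top [ 446.09291246 -292.37380168] cup rim [ 535.92245008 -390.56331029]
t 17.40 grasp [ 392.7 -383.6  118.4] yang -78.84 tilt [-0.0008  0.001 ] F [-0.2 -0.1 -0.4] w 65.8 ff 0.0 q7 -41
yaw rad 0.003 (do first)
offset mm [-0.5 -0.7 43.4] rows@40 1.0847581952160243
```

```bash

python3 -m crank '[{"jaw":-0.4,"offset":[0,-2,20],"yaw":0},{"jaw":-0.4,"offset":[0,0,15],"yaw":0},{"jaw":-0.4,"offset":[0,0,9],"yaw":0},{"jaw":-0.4,"offset":[0,0,0],"yaw":0},{"jaw":-0.4,"offset":[0,0,0],"yaw":0}]' 60 >/dev/null
python3 go.py 392.5 -382 75 -79
python3 -m crank '[{"jaw":1,"offset":[0,0,0],"yaw":0},{"jaw":1,"offset":[0,0,0],"yaw":0},{"jaw":1,"offset":[0,0,0],"yaw":0},{"jaw":1,"offset":[0,0,0],"yaw":0},{"jaw":1,"offset":[0,0,0],"yaw":0}]' 60 >/dev/null
python3 -m crank '[{"jaw":1,"offset":[0,0,0],"yaw":0},{"jaw":1,"offset":[0,0,0],"yaw":0},{"jaw":1,"offset":[0,0,0],"yaw":0},{"jaw":1,"offset":[0,0,0],"yaw":0}]' 60 >/dev/null
python3 go.py
```

```text
t 17.82 grasp [ 392.4 -382.6   74.9] yang -78.89 tilt [0.     0.0001] F [0.  0.4 0.3] w 65.8 ff 0.0 q7 -41
yaw rad 0.002 (do first)
offset mm [ 0.2 -0.6 -0.1] rows@40 0.015201829976149508
t 18.57 grasp [ 392.1 -382.5   74.2] yang -78.90 tilt [-0.0002  0.0002] F [-0.8 -1.5 -0.7] w 11.6 ff 60.0 q7 -41
```

```bash

python3 -m crank '[{"jaw":1,"offset":[0,0,-8],"yaw":0},{"jaw":1,"offset":[0,0,-15],"yaw":0},{"jaw":1,"offset":[0,0,-20],"yaw":0},{"jaw":1,"offset":[0,0,-20],"yaw":0},{"jaw":1,"offset":[0,0,-7],"yaw":0}]' 60 >/dev/null
python3 -m crank '[{"jaw":1,"offset":[0,0,0],"yaw":0},{"jaw":1,"offset":[0,0,0],"yaw":0}]' >/dev/null
python3 go.py 465 -18 145 -79
python3 - <<'E'
from h import *
p=shot('side');P=cloud(p);Q=P.reshape(-1,3)
Q=Q[(abs(Q[:,0]-.441)<.06)&(abs(Q[:,1]+.373)<.05)&(Q[:,2]>.04)&(Q[:,2]<.2)];print(len(Q),Q.min(0),Q.max(0))
cv2.imwrite('pics/side9.png',cv2.resize(p['frame'][180:330,400:600,::-1],(800,600),interpolation=cv2.INTER_CUBIC))
E
```

```text
t 19.15 grasp [ 392.  -382.5  144.1] yang -78.90 tilt [ 0.0002 -0.0001] F [-0.4 -0.2 -3.6] w 11.8 ff 60.0 q7 -41
yaw rad 0.002 (do first)
offset mm [ 141.2 -343.9   -0.9] rows@40 9.293120323122274
1196 [ 0.38101137 -0.41145824  0.06945996] [ 0.47693582 -0.33508233  0.19956149]
```

View pics/side9.png

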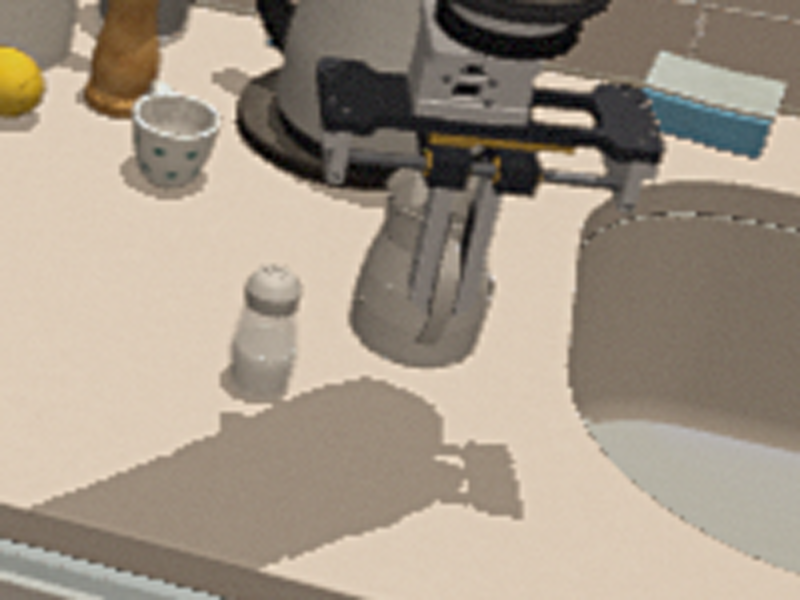

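The jug hangs upright in the grip. The shaker lies under the carry path, so I lift higher before moving across.

```bash

python3 -m crank '[{"jaw":1,"offset":[0,0,-20],"yaw":0},{"jaw":1,"offset":[0,0,-25],"yaw":0},{"jaw":1,"offset":[0,0,-10],"yaw":0},{"jaw":1,"offset":[0,0,0],"yaw":0},{"jaw":1,"offset":[7.5,-17,0],"yaw":0}]' >/dev/null
python3 go.py
python3 -m crank '[{"jaw":1,"offset":[14,-34,0],"yaw":0},{"jaw":1,"offset":[14,-34,0],"yaw":0},{"jaw":1,"offset":[14,-34,0],"yaw":0},{"jaw":1,"offset":[14,-34,0],"yaw":0},{"jaw":1,"offset":[14,-34,0],"yaw":0}]' >/dev/null
python3 -m crank '[{"jaw":1,"offset":[14,-34,0],"yaw":0},{"jaw":1,"offset":[14,-34,0],"yaw":0},{"jaw":1,"offset":[14,-34,0],"yaw":0},{"jaw":1,"offset":[14,-34,0],"yaw":0},{"jaw":1,"offset":[0,0,0],"yaw":0}]' >/dev/null
python3 go.py 466 -17 150 -79
```

```text
t 19.62 grasp [ 395.1 -366.8  198.4] yang -79.09 tilt [-0.0003 -0.0011] F [-0.7  0.1 -3.5] w 11.7 ff 60.0 q7 -43
t 20.45 grasp [461.4 -33.2 198. ] yang -78.49 tilt [-0.0006  0.0023] F [ 0.4  0.4 -3.6] w 11.4 ff 60.0 q7 -84
yaw rad 0.009 (do first)
offset mm [  7.6 -14.9  48. ] rows@40 1.271386791337663
```

```bash

python3 -m crank '[{"jaw":1,"offset":[7.5,-14,10],"yaw":0.005},{"jaw":1,"offset":[0,0,30],"yaw":0},{"jaw":1,"offset":[0,0,22],"yaw":0},{"jaw":1,"offset":[0,0,0],"yaw":0},{"jaw":1,"offset":[0,0,0],"yaw":0}]' >/dev/null
python3 go.py 466 -17 83 -79
python3 - <<'E'
from h import *
p=shot('scene');P=cloud(p);Q=P.reshape(-1,3)
Q=Q[(abs(Q[:,0]-.515)<.06)&(abs(Q[:,1]+.007)<.06)&(Q[:,2]>.04)&(Q[:,2]<.17)]
for z in(.06,.07,.08,.1,.12,.14):
    S=Q[abs(Q[:,2]-z)<.01];print(z,len(S),S.min(0) if len(S) else '',S.max(0) if len(S) else '')
p=shot('wrist','w10.png');np.savez('w10.npz',eye=p['eye'],rotation=p['rotation'],camera_matrix=p['camera_matrix'],z=p['z_map'])
E
```

```text
t 20.87 grasp [464.3 -24.7 135.9] yang -79.17 tilt [-0.0037  0.0005] F [ 0.  -0.1 -2.5] w 11.1 ff 60.0 q7 -88
yaw rad -0.003 (do first)
offset mm [ 3.3 -7.2 52.9] rows@40 1.336607041639124
0.06 25 [ 0.4773713  -0.05519889  0.05800364] [ 0.55197614 -0.0049588   0.06951602]
0.07 59 [ 0.47474217 -0.05599934  0.06072144] [ 0.55197614 -0.0049588   0.07976854]
0.08 60 [ 0.47474217 -0.05599934  0.07025454] [ 0.55193706 -0.00800357  0.08955211]
0.1 34 [ 0.46357523 -0.05389649  0.09029582] [ 0.55010456 -0.02086319  0.10836926]
0.12 32 [ 0.45505605 -0.05038379  0.11025735] [ 0.54405406 -0.01764787  0.12974794]
0.14 62 [ 0.45504178 -0.04970765  0.13062883] [ 0.54530428 -0.0149655   0.14999715]
```

View pics/w10.png

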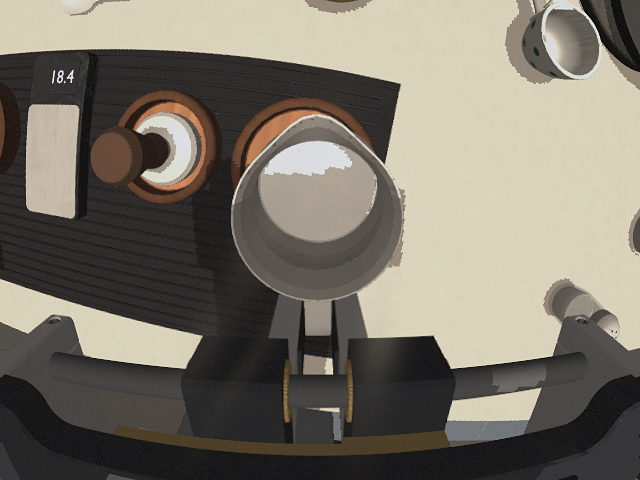

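The jug body is over the wide seat but about 9 mm short in y. I'll correct that and lower it.

```bash

python3 -m crank '[{"jaw":1,"offset":[3.5,-8.5,0],"yaw":0},{"jaw":1,"offset":[0,0,10],"yaw":0},{"jaw":1,"offset":[0,0,0],"yaw":0},{"jaw":1,"offset":[0,0,0],"yaw":0},{"jaw":1,"offset":[0,0,0],"yaw":0}]' >/dev/null
python3 go.py 466 -16 83 -79
python3 - <<'E'
from h import *
p=shot('scene');P=cloud(p);Q=P.reshape(-1,3)
Q=Q[(abs(Q[:,0]-.515)<.06)&(abs(Q[:,1]+.007)<.06)&(Q[:,2]>.05)&(Q[:,2]<.08)];print(len(Q),Q.min(0),Q.max(0))
E
```

```text
t 21.38 grasp [467.4 -15.8 127.4] yang -79.18 tilt [-0.0001 -0.    ] F [-0.1 -0.4 -2.6] w 11.9 ff 60.0 q7 -90
yaw rad -0.003 (do first)
offset mm [-1.4 -0.1 44.4] rows@40 1.109866668441524
81 [ 0.47780896 -0.04744935  0.05155515] [0.55531391 0.00416408 0.07980984]
```

```bash

python3 -m crank '[{"jaw":1,"offset":[-0.8,-1,15],"yaw":0},{"jaw":1,"offset":[0,0,13],"yaw":0},{"jaw":1,"offset":[0,0,8],"yaw":0},{"jaw":1,"offset":[0,0,0],"yaw":0},{"jaw":1,"offset":[0,0,0],"yaw":0}]' >/dev/null
python3 go.py 466.4 -15 83 -79
python3 -m crank '[{"jaw":1,"offset":[0,0,3],"yaw":0},{"jaw":1,"offset":[0,0,2.5],"yaw":0},{"jaw":1,"offset":[0,0,2],"yaw":0},{"jaw":1,"offset":[0,0,0],"yaw":0}]' >/dev/null
python3 go.py 466.4 -15 83 -79
```

```text
t 21.85 grasp [466.4 -14.9  91.3] yang -79.19 tilt [-0.0006  0.0001] F [ 0.6 -0.2 -2.7] w 11.8 ff 60.0 q7 -92
yaw rad -0.003 (do first)
offset mm [-0.   0.1  8.3] rows@40 0.20859356435604245
t 22.18 grasp [466.4 -14.9  83.7] yang -79.19 tilt [-0.0001  0.    ] F [ 0.1 -0.1 -3.1] w 11.8 ff 60.0 q7 -92
yaw rad -0.003 (do first)
offset mm [-0.   0.1  0.7] rows@40 0.016731199769115024
```

```bash

python3 -m crank '[{"jaw":1,"offset":[0,0,0.8],"yaw":0},{"jaw":1,"offset":[0,0,0],"yaw":0}]' >/dev/null
python3 go.py
python3 -m crank '[{"jaw":0.3,"offset":[0,0,0],"yaw":0},{"jaw":0.3,"offset":[0,0,0],"yaw":0},{"jaw":0.3,"offset":[0,0,0],"yaw":0},{"jaw":0.3,"offset":[0,0,0],"yaw":0},{"jaw":0.3,"offset":[0,0,0],"yaw":0}]' >/dev/null
python3 go.py
python3 -m crank '[{"jaw":0.3,"offset":[0,0,-15],"yaw":0},{"jaw":0.3,"offset":[0,0,-30],"yaw":0},{"jaw":0.3,"offset":[0,0,-35],"yaw":0},{"jaw":-1,"offset":[0,0,-20],"yaw":0},{"jaw":-1,"offset":[0,0,0],"yaw":0}]' >/dev/null
python3 go.py 538 -392 160 90
python3 - <<'E'
from h import *
p=shot('scene');Q=cloud(p).reshape(-1,3);np.savez('s11.npz',**{k:p[k] for k in('frame','z_map','camera_matrix','eye','rotation')})
def box(x0,x1,y0,y1,z0,z1): return Q[(Q[:,0]>x0)&(Q[:,0]<x1)&(Q[:,1]>y0)&(Q[:,1]<y1)&(Q[:,2]>z0)&(Q[:,2]<z1)]
S=box(.46,.57,-.06,.05,.04,.09);print('jug',len(S),S.min(0),S.max(0))
S=box(.46,.57,-.06,.05,.09,.2);print('jug top',len(S),S.min(0),S.max(0))
S=box(.5,.58,-.43,-.35,.045,.06);print('cup rim',circ(S[:,:2],.028),S.min(0),S.max(0))
S=box(.4,.48,-.32,-.25,.04,.1);print('shaker',S.min(0),S.max(0))
S=box(.44,.6,.18,.26,.015,.03);print('scale',cv2.minAreaRect((S[:,:2]*1000).astype(np.float32)))
E
```

```text
t 22.35 grasp [466.5 -14.9  83.2] yang -79.19 tilt [ 0.0001 -0.    ] F [-1.5  0.7  0.4] w 11.8 ff 60.0 q7 -92
t 22.77 grasp [466.6 -14.9  83.1] yang -79.19 tilt [0.0002 0.0001] F [ 0.8 -0.1 -0.2] w 32.5 ff 0.0 q7 -92
t 23.18 grasp [468.5 -14.8 187.1] yang -79.19 tilt [ 0.0061 -0.0001] F [ 0.3 -0.   0.5] w 42.7 ff 0.0 q7 -88
yaw rad 0.189 (do first)
offset mm [ 69.3 377.2  27.9] rows@40 9.612967427021141
jug 248 [ 0.46167414 -0.045294    0.04012269] [0.55029431 0.0285094  0.08980186]
jug top 153 [ 0.46038816 -0.05149151  0.09012773] [0.55154357 0.02473163 0.19987646]
cup rim [ 0.53850402 -0.39294601] [ 0.50799548 -0.41986187  0.0451093 ] [ 0.56914558 -0.36507687  0.05834159]
shaker [ 0.42317428 -0.3104359   0.0400654 ] [ 0.45984681 -0.27105395  0.0931524 ]
scale ((0.0, 0.0), (0.0, 0.0), 0.0)
```

The jug is seated, with its body centred near y = -8. The cup is last.

```bash

python3 -m crank '[{"jaw":-1,"offset":[0,0,0],"yaw":0.1},{"jaw":-1,"offset":[0,0,0],"yaw":0.09},{"jaw":-1,"offset":[7,37,0],"yaw":0},{"jaw":-1,"offset":[7,37,0],"yaw":0},{"jaw":-1,"offset":[7,37,0],"yaw":0}]' >/dev/null
python3 -m crank '[{"jaw":-1,"offset":[7,37,0],"yaw":0},{"jaw":-1,"offset":[7,37,0],"yaw":0},{"jaw":-1,"offset":[7,37,0],"yaw":0},{"jaw":-1,"offset":[7,37,0],"yaw":0},{"jaw":-1,"offset":[7,37,0],"yaw":0}]' >/dev/null
python3 -m crank '[{"jaw":-1,"offset":[7,37,0],"yaw":0},{"jaw":-1,"offset":[7,37,0],"yaw":0},{"jaw":-1,"offset":[0,0,20],"yaw":0},{"jaw":-1,"offset":[0,0,0],"yaw":0},{"jaw":-1,"offset":[0,0,0],"yaw":0}]' >/dev/null
python3 go.py 538.4 -392.3 100 90
python3 - <<'E'
from h import *
p=dict(np.load('s11.npz'));P=cloud(p).reshape(-1,3)
S=P[(P[:,0]>.43)&(P[:,0]<.6)&(P[:,1]>.17)&(P[:,1]<.265)&(P[:,2]>.015)&(P[:,2]<.03)];print('scale',len(S),cv2.minAreaRect((S[:,:2]*1000).astype(np.float32)) if len(S) else '')
E
```

```text
t 24.48 grasp [ 535.  -384.1  160.8] yang -90.07 tilt [-0.0032  0.0023] F [ 0.4 -0.1 -0.5] w 94.0 ff 0.0 q7 -61
yaw rad -0.001 (do first)
offset mm [ 3.6  8.3 60.8] rows@40 1.536759500238382
scale 0
```

```bash

python3 -m crank '[{"jaw":-1,"offset":[3,8,25],"yaw":0},{"jaw":-1,"offset":[0,0,30],"yaw":0},{"jaw":-1,"offset":[0,0,10],"yaw":0},{"jaw":-1,"offset":[0,0,0],"yaw":0},{"jaw":-1,"offset":[0,0,0],"yaw":0}]' 8 >/dev/null
python3 go.py 538.4 -392.3 33 90
python3 - <<'E'
from h import *
p=shot('wrist','w12.png')
for d in r.place_of(p,'dosing_cup')[:2]:print(d,fe(p,*d['centre'],0))
for d in r.look_for(p,'dosing_cup')[:2]:
    l,t,rr,b=d['extent'];print(d,fe(p,(l+rr)/2,(t+b)/2,.04))
E
```

```text
t 24.90 grasp [ 539.3 -392.1   98.7] yang -90.01 tilt [-0.0002  0.0005] F [ 0.8 -0.1  1.3] w 94.2 ff 0.0 q7 -61
yaw rad -0.000 (do first)
offset mm [-0.9  0.2 65.7] rows@40 1.6430013394371765
{'centre': [313.1, 248.7], 'score': 0.68} [ 535.985706   -389.20661424]
{'extent': [266.4, 218.1, 365.1, 318.0], 'score': 0.67} [ 536.09889636 -391.38140247]
```

View pics/w12.png

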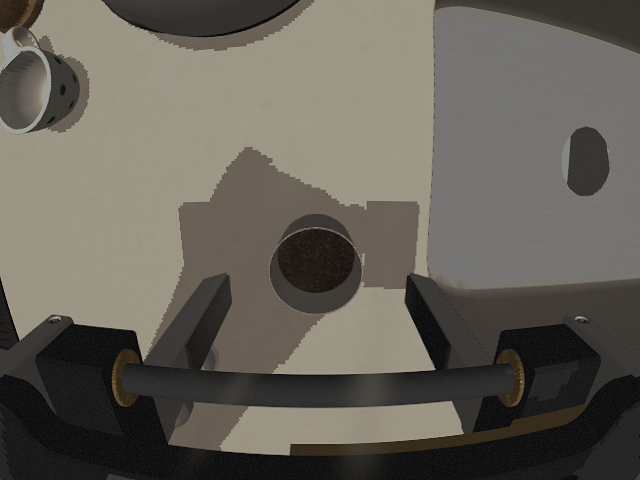

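Cup at (316,270), centred between the open fingers.

```bash

python3 -m crank '[{"jaw":-1,"offset":[-1,0,28],"yaw":0},{"jaw":-1,"offset":[0,0,25],"yaw":0},{"jaw":-1,"offset":[0,0,12],"yaw":0},{"jaw":-1,"offset":[0,0,0],"yaw":0},{"jaw":-1,"offset":[0,0,0],"yaw":0}]' 10 >/dev/null
python3 go.py 538.4 -392.3 33 90
python3 -m crank '[{"jaw":0.6,"offset":[0,0,0],"yaw":0},{"jaw":0.6,"offset":[0,0,0],"yaw":0},{"jaw":0.6,"offset":[0,0,0],"yaw":0},{"jaw":0.6,"offset":[0,0,0],"yaw":0},{"jaw":0.6,"offset":[0,0,0],"yaw":0}]' 10 >/dev/null
python3 -m crank '[{"jaw":0.6,"offset":[0,0,0],"yaw":0},{"jaw":0.6,"offset":[0,0,0],"yaw":0},{"jaw":0.6,"offset":[0,0,0],"yaw":0}]' 10 >/dev/null
python3 go.py
```

```text
t 25.47 grasp [ 538.3 -393.1   33.7] yang -90.07 tilt [0.     0.0001] F [ 0.6 -0.7  0.6] w 94.0 ff 0.0 q7 -62
yaw rad -0.001 (do first)
offset mm [ 0.1 -0.8  0.7] rows@40 0.025892350025029424
t 26.13 grasp [ 538.2 -392.8   33.2] yang -90.06 tilt [0.0003 0.0001] F [-0.3  2.4  4.7] w 56.0 ff 10.0 q7 -62
```

```bash

python3 -m crank '[{"jaw":0.6,"offset":[0,0,-8],"yaw":0},{"jaw":0.6,"offset":[0,0,-20],"yaw":0},{"jaw":0.6,"offset":[0,0,-30],"yaw":0},{"jaw":0.6,"offset":[0,0,-30],"yaw":0},{"jaw":0.6,"offset":[0,0,-30],"yaw":0}]' 12 >/dev/null
python3 -m crank '[{"jaw":0.6,"offset":[0,0,-20],"yaw":0},{"jaw":0.6,"offset":[0,0,-12],"yaw":0},{"jaw":0.6,"offset":[0,0,0],"yaw":0},{"jaw":0.6,"offset":[0,0,0],"yaw":0}]' >/dev/null
python3 go.py 491.7 220.5 180 90
python3 - <<'E'
from h import *
p=shot('wrist')
for d in r.look_for(p,'dosing_cup')[:2]:print(d)
E
```

```text
t 26.88 grasp [ 537.8 -393.   182.7] yang -90.07 tilt [ 0. -0.] F [-0.8  0.2 -2.1] w 56.5 ff 12.0 q7 -61
yaw rad -0.001 (do first)
offset mm [ -46.1 -613.5    2.7] rows@40 15.380220995952655
{'extent': [250.5, 240.7, 380.2, 373.1], 'score': 0.72}
```

```bash

python3 -m crank '[{"jaw":0.6,"offset":[-1,-15,0],"yaw":0},{"jaw":0.6,"offset":[-2,-25,0],"yaw":0},{"jaw":0.6,"offset":[-3,-33,0],"yaw":0},{"jaw":0.6,"offset":[-3,-33,0],"yaw":0},{"jaw":0.6,"offset":[-3,-33,0],"yaw":0}]' >/dev/null
python3 -m crank '[{"jaw":0.6,"offset":[-3,-35,0],"yaw":0},{"jaw":0.6,"offset":[-3,-35,0],"yaw":0},{"jaw":0.6,"offset":[-3,-35,0],"yaw":0},{"jaw":0.6,"offset":[-3,-35,0],"yaw":0},{"jaw":0.6,"offset":[-3,-35,0],"yaw":0}]' >/dev/null
python3 go.py
python3 -m crank '[{"jaw":0.6,"offset":[-3,-35,0],"yaw":0},{"jaw":0.6,"offset":[-3,-35,0],"yaw":0},{"jaw":0.6,"offset":[-3,-35,0],"yaw":0},{"jaw":0.6,"offset":[-3,-35,0],"yaw":0},{"jaw":0.6,"offset":[-3,-35,0],"yaw":0}]' >/dev/null
python3 -m crank '[{"jaw":0.6,"offset":[-3,-35,0],"yaw":0},{"jaw":0.6,"offset":[-2,-25,0],"yaw":0},{"jaw":0.6,"offset":[-1,-15,0],"yaw":0},{"jaw":0.6,"offset":[0,0,0],"yaw":0}]' >/dev/null
python3 go.py 491.7 220.5 100 90.7
```

```text
t 27.82 grasp [510.  -76.8 181.9] yang -90.05 tilt [-0.0017  0.0002] F [ 0.7  0.4 -1.6] w 56.2 ff 12.0 q7 -92
t 28.57 grasp [489. 175. 182.] yang -89.78 tilt [-0.0018  0.0009] F [-0.3 -0.  -1.1] w 56.1 ff 12.0 q7 -122
yaw rad -0.008 (do first)
offset mm [  3.4 -45.4  82. ] rows@40 2.3450802381806928
```

```bash

python3 -m crank '[{"jaw":0.6,"offset":[1.5,-20,0],"yaw":0},{"jaw":0.6,"offset":[1,-20,0],"yaw":0},{"jaw":0.6,"offset":[0,-5,20],"yaw":-0.008},{"jaw":0.6,"offset":[0,0,25],"yaw":0},{"jaw":0.6,"offset":[0,0,20],"yaw":0}]' >/dev/null
python3 -m crank '[{"jaw":0.6,"offset":[0,0,10],"yaw":0},{"jaw":0.6,"offset":[0,0,0],"yaw":0},{"jaw":0.6,"offset":[0,0,0],"yaw":0}]' >/dev/null
python3 go.py 491.7 220.5 56 90.7
python3 - <<'E'
from h import *
p=shot('scene');Q=cloud(p);z=Q[...,2];m=(abs(Q[...,0]-.515)<.1)&(abs(Q[...,1]-.22)<.045)&(z>.016)&(z<.03)
S=Q[m];print(len(S),S.min(0).round(3),S.max(0).round(3))
S=Q[(abs(Q[...,0]-.49)<.06)&(abs(Q[...,1]-.22)<.05)&(z>.085)&(z<.125)];print('cup',len(S),S.min(0).round(3),S.max(0).round(3))
p=shot('wrist');cv2.imwrite('pics/w13.png',p['frame'][:,:,::-1]);np.savez('w13.npz',eye=p['eye'],rotation=p['rotation'],camera_matrix=p['camera_matrix'])
E
```

```text
t 29.23 grasp [493.  215.7 107.8] yang -89.63 tilt [-0.0012 -0.0004] F [ 0.3  0.4 -0.5] w 56.1 ff 12.0 q7 -129
yaw rad -0.006 (do first)
offset mm [-1.1 -4.8 51.8] rows@40 1.3021720608484908
470 [0.438 0.184 0.016] [0.588 0.254 0.03 ]
cup 209 [0.463 0.171 0.085] [0.512 0.254 0.125]
```

View pics/w13.png

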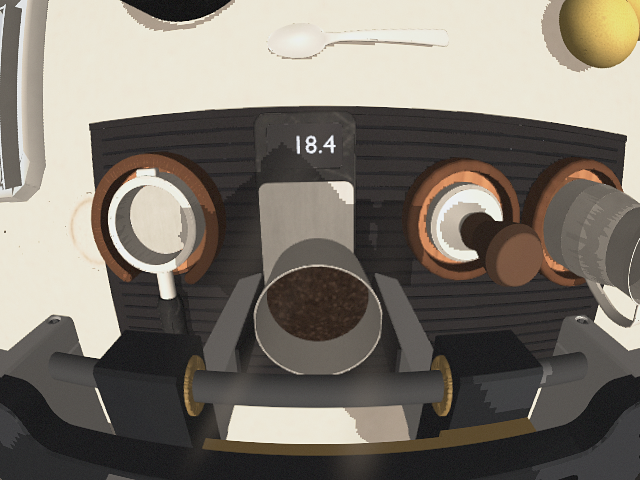

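The wrist view shows the portafilter, tamper and jug seated, and the cup at (318,320) over the near part of the plate. I'll centre it and lower it gently.

```bash

python3 -m crank '[{"jaw":0.6,"offset":[-1.7,-4.3,12],"yaw":0},{"jaw":0.6,"offset":[0,0,15],"yaw":0},{"jaw":0.6,"offset":[0,0,10],"yaw":0},{"jaw":0.6,"offset":[0,0,6],"yaw":0},{"jaw":0.6,"offset":[0,0,0],"yaw":0}]' >/dev/null
python3 -m crank '[{"jaw":0.6,"offset":[0,0,0],"yaw":0},{"jaw":0.6,"offset":[0,0,0],"yaw":0}]' >/dev/null
python3 go.py 491.3 219.8 55.5 90.7
```

```text
t 29.92 grasp [491.8 220.5  65.5] yang -89.62 tilt [0.0005 0.0003] F [-0.   0.3 -1.6] w 56.5 ff 12.0 q7 -132
yaw rad -0.006 (do first)
offset mm [-0.5  0.7 10. ] rows@40 0.2500247649373818
```

```bash

python3 -m crank '[{"jaw":0.6,"offset":[0,0.5,3],"yaw":0},{"jaw":0.6,"offset":[0,0,2.5],"yaw":0},{"jaw":0.6,"offset":[0,0,2],"yaw":0},{"jaw":0.6,"offset":[0,0,0],"yaw":0},{"jaw":0.6,"offset":[0,0,0],"yaw":0}]' >/dev/null
python3 go.py 491.3 219.8 55.5 90.7
python3 -m crank '[{"jaw":0.6,"offset":[0,0,1],"yaw":0},{"jaw":0.6,"offset":[0,0,1],"yaw":0},{"jaw":0.6,"offset":[0,0,0],"yaw":0},{"jaw":0.6,"offset":[0,0,0],"yaw":0}]' >/dev/null
python3 go.py
```

```text
t 30.33 grasp [491.5 219.8  57.4] yang -89.61 tilt [-0.0002 -0.    ] F [-0. -0. -1.] w 56.0 ff 12.0 q7 -132
yaw rad -0.005 (do first)
offset mm [-0.2  0.   1.9] rows@40 0.04876894086002543
t 30.67 grasp [491.5 219.8  55.5] yang -89.61 tilt [-0.  0.] F [-0.  -0.  -0.9] w 56.5 ff 12.0 q7 -132
```

```bash

python3 -m crank '[{"jaw":0.6,"offset":[0,0,0.5],"yaw":0},{"jaw":0.6,"offset":[0,0,0],"yaw":0},{"jaw":0.6,"offset":[0,0,0],"yaw":0}]'
python3 -m crank '[{"jaw":0.6,"offset":[0,0,0.5],"yaw":0},{"jaw":0.6,"offset":[0,0,0],"yaw":0},{"jaw":0.6,"offset":[0,0,0],"yaw":0}]'
```

```text
time: 30.92
eef_pos: [0.4916, 0.2199, 0.2356]
ee_rot: [[1.0, 0.007, 0.0], [0.007, -1.0, 0.0], [0.0, -0.0, -1.0]]
ft_force: [-0.8, 0.0, 1.8]
gripper_width: 0.0563
finger_force: 12.0
time: 31.17
eef_pos: [0.4916, 0.2201, 0.2353]
ee_rot: [[1.0, 0.007, 0.001], [0.007, -1.0, 0.0], [0.001, -0.0, -1.0]]
ft_force: [-2.5, -0.7, 7.4]
gripper_width: 0.0563
finger_force: 12.0
```

Contact made (7 N). I back off 0.5 mm, release and retreat.

```bash

python3 -m crank '[{"jaw":0.6,"offset":[0,0,-0.6],"yaw":0},{"jaw":-0.5,"offset":[0,0,0],"yaw":0},{"jaw":-0.5,"offset":[0,0,0],"yaw":0},{"jaw":-0.5,"offset":[0,0,0],"yaw":0},{"jaw":-0.5,"offset":[0,0,0],"yaw":0}]' >/dev/null
python3 go.py
python3 -m crank '[{"jaw":-0.5,"offset":[0,0,-15],"yaw":0},{"jaw":-0.5,"offset":[0,0,-30],"yaw":0},{"jaw":-0.5,"offset":[0,0,-35],"yaw":0},{"jaw":-0.5,"offset":[0,0,-35],"yaw":0},{"jaw":-0.5,"offset":[0,0,0],"yaw":0}]' >/dev/null
python3 -m crank '[{"jaw":-0.5,"offset":[0,0,-20],"yaw":0},{"jaw":-0.5,"offset":[0,0,0],"yaw":0},{"jaw":-0.5,"offset":[0,0,0],"yaw":0}]' >/dev/null
python3 go.py
python3 - <<'E'
from h import *
shot('wrist','w14.png')
p=shot('scene');Q=cloud(p);z=Q[...,2]
def ext(n,x,y,w,a,b):
    S=Q[(abs(Q[...,0]-x)<w)&(abs(Q[...,1]-y)<w)&(z>a)&(z<b)];print(n,len(S),*( (S.min(0).round(3),S.max(0).round(3)) if len(S) else ()))
ext('cup',.491,.22,.045,.055,.08);ext('shaker',.447,-.289,.04,.04,.1);ext('scale',.515,.22,.09,.016,.03)
E
```

```text
t 31.58 grasp [491.5 219.8  55.1] yang -89.62 tilt [-0.0001  0.0001] F [ 0.1 -0.6 -0.7] w 70.1 ff 0.0 q7 -132
t 32.25 grasp [492.  220.  190.8] yang -89.62 tilt [0.0017 0.0007] F [-0.   0.2  0.3] w 71.0 ff 0.0 q7 -127
cup 118 [0.464 0.188 0.055] [0.521 0.246 0.077]
shaker 216 [ 0.424 -0.31   0.04 ] [ 0.462 -0.271  0.094]
scale 732 [0.44  0.131 0.016] [0.589 0.31  0.03 ]
```

View pics/w14.png

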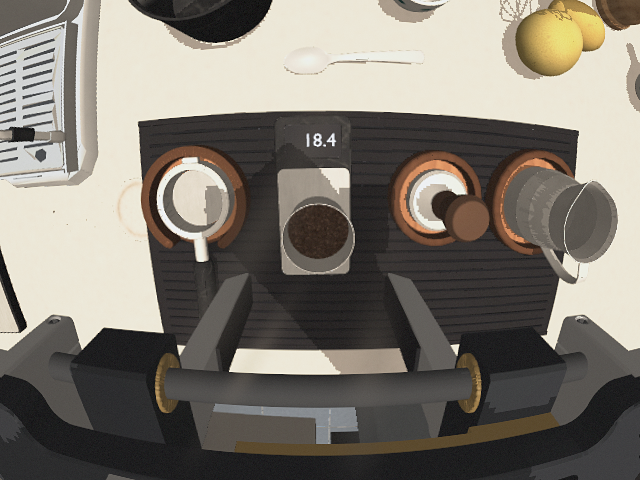

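All four tools are in place: portafilter ring (195,198), cup (318,238) on the plate, tamper base (437,200) and jug (550,205). The shaker hasn't moved, so I'm handing the job in.

```bash
python3 -c "from cell import r; print(r.job_done())"
```

```text
the job is handed in; nothing more can be done
None
```

I put the portafilter, tamper, milk jug and dosing cup in their places, in the order asked; the salt shaker stayed put, and I handed the job in at about 32 s with the gripper clear of everything.

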